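Open the dust case and hold the ball tray level over the felt pad

ROBOT

A 6-joint arm with a two-finger parallel gripper is mounted at the origin on the work surface; the furniture and walls round the work are solid. World frame = base frame: x ahead of the robot, y to its left, z up, the work surface at z = 0. Lengths are in m, angles in rad, forces in N, time in s.
With the tool pointing down it reaches from about 0.35 to 0.975 m from the base axis. Payload 4.9 kg.
Tool frame: the origin (TCP) lies at the very end of the fingers, on their centre line; the grasp point (between the pads) lies 19 mm behind it; y points along the fingers, z is the direction in which the jaws open and shut, and the axes are right-handed (so a half turn about y gives the same grasp; the last joint's range is limited). The gripper opens to 85 mm and grips with 20 to 120 N. Pads are 22 mm wide; open, the fingers measure 114 mm over their backs; the gripper's body (76 mm by 85 mm) begins 54 mm behind the grasp point. The pads swing forward as they close: fully open they stand 13 mm farther back than shut.
Start: joints at [-1.25, 0.053, 1.613, -0, 1.476, -0.119], TCP at [0.266, -0.566, 0.231] pointing down, gripper open.
Joint ranges: [-3.01, 3.01], [-1.01, 2.22], [0.06, 2.58], [-1.02, 4.17], [0.09, 2.62], [-3.14, 3.14]. Speed limits (rad/s): [2.57, 2.57, 3.14, 3.14, 3.14, 3.14].

INTERFACE

Orientations are given as a rotation vector (axis times angle).
In Python, from station import ctrl gives the robot as it stands.
- The arm moves only by the tool arm_command, never from a script. Its argument "steps" is a list of rows, each a list of 3 entries, a list of its own where there are three numbers: the shift along the tool's x, y, z in m, then the turn, a rotation vector about the tool's x, y, z in degrees, then the opening, from 0 (shut) to 1 (fully open). In form: [[[dx, dy, dz], [ax, ay, az], gripper], ...]. A call has 1 to 5 rows; each row is the pose to reach, as a shift and turn from the pose measured when the call began, along the tool's axes at that moment; what a row does not reach only later rows make up. A row lasts 1/10 s, in which the tool goes at most 50 mm and 8.59 degrees, less where a joint would pass 70% of its speed; a pose out of reach is approached as far as the arm can. A call with a gripper value outside its range is refused whole. The fingers move at their own pace and stop on an object; "force" is the grip in N (left out, the last holds). Time passes only in rows, so rows that repeat a pose let the fingers close. It gives the time, the measured TCP pose, the force and the opening at its end, in the units of the state.
- ctrl.get_obs(): the state, without advancing time (a new reading comes with each control period).
- ctrl.get_image(name): name is "side" or "top" or "wrist"; returns a dict with "img" (420x560x3 uint8, red, green, blue), "camera_matrix" (3x3 intrinsics, pixels), "world_from_camera" (4x4, takes a point from camera to world coordinates). Camera axes: x right, y up, looking along -z (the intrinsics and any distortion apply to the point x, -y, -z); pixel columns grow to the right and rows downward; lengths in m; the calibration is good to about 2 mm. A picture is of the moment at which its call begins. There is no depth.
- ctrl.finish_job(): hands the job in, once; it reports no verdict.
Trained networks look in a picture, given as the dict that the camera call returned (one of the last four; its "shot" number tells which), for a name from the list of things; names that differ only in an ending like _2 or _b are one class to them, and where a whole thing is asked for, a point or a joint stands for the part that bears it (a point fixed in the world has none). Each returns a list of dicts, best first, with "confidence" (0 to 1); they miss things now and then, are a little off and sometimes report something else, mostly with a low value. They report only what shows in the picture. A call takes as long as a camera call. They do not tell look-alikes from the thing itself.
- ctrl.boxes_of(picture, name): "position" ([row, column] in pixels, amid what is visible of it).
The state is a dict: "t": time; "q": joint angles; "dq": joint speeds; "effort": joint torques, N m; "tool_pos": TCP position; "tool_rot": TCP orientation; "contact_force": force on the tool from outside, world axes, zero at the start; "wrist_torque": the same for the moment, N m; "opening": finger opening in m.
Only numpy, scipy, OpenCV 4.12 (cv2) and the standard library are available. Lean on these libraries where they do the work, as an engineer would, in place of code of your own. Each camera call takes 0.05 s, during which the arm holds its last target.

TASK

Pry the wooden dust case open with the screwdriver that lies beside it: put its blade under the steel lip of the cover and lift the cover until it stays open, keeping the gripper itself off the cover, then lay the screwdriver back on the bench. Lift the small tray out by its upright rib and carry it so level that the loose steel ball never leaves its cup, to the round felt pad. Finish while still holding the tray there, level and still, the ball over the middle of the pad with the tray about 10 cm above the bench, and leave the things round about where they stand.

Things in the scene. Friction and masses are not known exactly. Their poses are not given: they have to be found in the camera images.
- case_hinge (a point): Middle of the hinge line of the wooden dust case, 32 mm above the bench. The case is a light-wood box fixed to the bench, 132 x 92 mm and 84 mm high when shut: a base 32 mm high and a deep cover hinged along its back. Axes of the case: x runs horizontally from the front (lip side) to the hinge, y along the hinge line, z up; the base spans 132 mm from the hinge line to its front and 46 mm each side in y.
- cover_angle (a joint): Hinge of the cover, rad: 0 shut, grows as the cover swings up and back over the hinge, stop at 1.9. The cover weighs about 0.13 kg, has slight hinge friction, falls shut if left below about 0.85 and falls open by itself beyond about 1.4; in between it may stay.
- cover_lip (a point): Centre of the underside of the steel lip on the cover's front edge; it moves with the cover. The lip is 60 mm wide, 4 mm thick and stands out 16 mm from the front face (8 mm to each side of this point); shut, its underside is 32 mm above the bench with free space below it. The lip point is 140 mm from the hinge line. Axes are the cover's (as the case's when shut).
- cover: The cover itself, a wooden hood 132 x 92 x 52 mm; origin on the middle of the hinge line, it extends along its own -x from there to the lip and 52 mm along its own z.
- tray: The aluminium ball tray, plate 104 x 56 x 6 mm, about 0.16 kg; origin at the centre of its underside. Stands loose in the case on a floor 12 mm above the bench, its x axis along the case's x (rib toward the lip, cup toward the hinge), z up.
- tray_rib (a point): Centre of the graspable upper part of the tray's upright rib, the part to grip: rib 34 mm along the tray's x, 14 mm thick along its y, top 62 mm above the tray's underside; this point lies on the rib, 48 mm above the underside and 24 mm from the tray's middle on the -x side. In the case it is about 60 mm above the bench, clear above the base's edge.
- tray_cup (a point): Centre of the floor of the ball's cup on the tray: a round pocket of 14 mm inner radius with a rim only 2 mm high, 50 mm from the rib point along the tray's +x and 6 mm above the tray's underside.
- ball_center (a point): Centre of the loose steel ball, 22 mm in diameter, about 43 g, lying in the cup; its axes mean nothing. It rolls out if the tray tips past about 35 degrees or is jerked.
- screwdriver: The screwdriver that lies alone in front of the robot, between the case and the pad (not the one beside the vice), 202 mm long, about 0.11 kg; its own y axis runs from the blade toward the handle's end, origin on the bench below the shaft near the handle's front. Lying as at the start its origin height is about 0.
- driver_handle (a point): On the axis of the screwdriver's handle, the place to grip it: handle 26 mm across and 108 mm long, lying on the bench, axis 12.5 mm above it; this point is 29 mm behind the handle's front end. Axes are the screwdriver's.
- driver_tip (a point): End of the screwdriver's steel blade, on its axis; shaft 6 mm in diameter and 85 mm long. 114 mm from the handle point.
- pad_top (a point): Centre of the top of the round grey felt pad, 120 mm across and 10 mm thick, fixed on the bench.
- wax_tin: Bystander: round tin with a dark lid, 67 mm across and 64 mm high, loose; origin at its foot.
- adapter: Bystander: black mains adapter block, 90 x 50 x 32 mm, loose; origin at its foot.
- tweeter: Bystander: the small dome loudspeaker (tweeter) that lies nearest the screwdriver, to the right of the robot, a black disc 76 mm across and 37 mm high, loose; origin at its foot.
Mind the look-alikes: they are no part of the job. Of the things that look like the screwdriver, take the one that is farthest from the robot's base at the start.

How it is judged:
On the way, in this order (a step that is already met when the one before it is completed fails the run):
1. the screwdriver, in the gripper, has lifted the cover well up (value of joint cover_angle above 0.6 rad and contact force between screwdriver and cover above 0.05 N and contact force between the fingers and screwdriver above 1 N).
2. the cover stays open and the screwdriver lies on the bench, let go (value of joint cover_angle above 1.3 rad and contact force between the fingers and screwdriver below 0.05 N and height (world z) of driver_handle below 0.03 m and contact force between screwdriver and cover below 0.05 N), for 0.2 s.
3. the tray is lifted clear of the case with the ball in its cup (height (world z) of tray above 0.05 m and contact force between the fingers and tray above 1 N and horizontal distance between ball_center and tray_cup below 0.008 m), for 0.2 s.
At the end, for the whole second after the job is handed in: The gripper holds the tray still and level within about 7 degrees, its underside 6 to 15 cm above the bench, the ball in its cup and within 35 mm of the pad's middle as seen from above; the cover stays open beyond 1.3 rad and the screwdriver lies at rest on the bench, not against the cover (horizontal distance between ball_center and pad_top below 0.035 m and height (world z) of tray between 0.06 and 0.15 m and angle between tray's own z axis and vertical below 0.12 rad and linear speed of each of tray, screwdriver below 0.03 m/s and contact force between the fingers and tray above 1 N and horizontal distance between ball_center and tray_cup below 0.008 m and z of ball_center in the frame of tray_cup below 0.0135 m and value of joint cover_angle above 1.3 rad and height (world z) of driver_handle below 0.03 m and height (world z) of driver_tip below 0.05 m and contact force between screwdriver and cover below 0.05 N); the arm keeps its last pose, push and grip.
It fails at once if the ball leaves its cup (horizontal distance between ball_center and tray_cup above 0.012 m or z of ball_center in the frame of tray_cup above 0.016 m).
It fails at once if the gripper or arm pushes the cover (contact force between any of the fingers, the arm and cover above 2 N).
It fails at once if a bystander is disturbed (distance of any of wax_tin, adapter, tweeter from where it was at the start of the episode above 0.02 m).
It also fails if it takes over 64 s, if anything falls off the work surface, if the arm or the gripper's body presses on something with over 40 N, if the wrist force passes 120 N, or if a joint passes its speed limit or range.

## Working session

There is one attempt and no reset: what is moved stays moved. The work goes in short steps, Python scripts to look and compute and a tool call to move; the robot and the scene stay as the last step left them, time stands still between calls to the robot, and variables do not carry over. Pictures are saved under pics/ and viewed, and the job is handed in when it is done.

Besides the shell and the picture viewer there is one more tool, called after "Emit:" in YAML: its name, and indented under it one key for each argument. arm_command: Moves the arm, as the interface text tells. Its arguments: {"type":"object","properties":{"steps":{"type":"array"},"force":{"type":"number"}},"required":["steps"]}

```bash
ls; mkdir -p pics
python3 - <<'E'
from station import ctrl
import cv2
print(ctrl.get_obs())
for n in ["side","top","wrist"]:
    p=ctrl.get_image(n); cv2.imwrite(f"pics/a_{n}.png",p["img"][:,:,::-1])
    print(n,p["camera_matrix"].tolist(),p["world_from_camera"].round(4).tolist(),[k for k in p])
    for k in ["screwdriver","driver_tip","driver_handle","case_hinge","cover","cover_lip","tray","pad_top","wax_tin","adapter","tweeter"]:
        try: print(k,[( [round(v) for v in d["position"]],round(d["confidence"],2)) for d in ctrl.boxes_of(p,k)])
        except Exception as e: print(k,e)
E
```

```text
pics
{'t': 0.0, 'q': array([-1.24999774e+00,  5.33772628e-02,  1.61430528e+00, -8.88650550e-07,
        1.47596535e+00, -1.19026456e-01]), 'dq': array([-5.43270025e-04,  2.24852938e-04,  4.93389434e-05, -4.34671171e-04,
        2.70614038e-04, -2.27356069e-03]), 'effort': array([-4.67376067e-04, -3.93671966e+01, -3.70179749e+01, -1.13061001e-04,
        6.93050111e-03,  6.14847224e-06]), 'tool_pos': array([ 0.265902  , -0.56493221,  0.23004361]), 'tool_rot': array([-0.44233693,  1.98002131, -1.97587718]), 'contact_force': array([-0.21763048, -0.60230875, -0.13650232]), 'wrist_torque': array([-0.02651063,  0.00929515,  0.01825953]), 'opening': 0.08514139620453973}
side [[385.3525207128917, 0.0, 278.01320141339556], [0.0, 385.3525207128917, 207.397495934653], [0.0, 0.0, 1.0]] [[-0.8806, 0.2539, -0.4002, 0.0623], [-0.4739, -0.4852, 0.7349, 0.7619], [-0.0076, 0.8367, 0.5476, 0.6353], [0.0, 0.0, 0.0, 1.0]] ['img', 'camera_matrix', 'world_from_camera', 'shot']
screwdriver [([263, 295], 0.66), ([343, 333], 0.65), ([215, 293], 0.54)]
driver_tip [([262, 288], 0.98), ([345, 336], 0.86), ([214,
[... 761 characters left out ...]
3, 284], 0.65), ([255, 226], 0.59)]
case_hinge [([187, 196], 0.85)]
cover [([190, 196], 0.76)]
cover_lip [([193, 195], 0.56)]
tray []
pad_top [([188, 364], 0.83)]
wax_tin [([137, 299], 0.87), ([189, 364], 0.23)]
adapter [([125, 264], 0.75)]
tweeter [([244, 354], 0.9)]
wrist [[356.8183286527924, 0.0, 285.9108574972643], [0.0, 356.8183286527924, 204.55259735510617], [0.0, 0.0, 1.0]] [[0.4255, 0.8673, 0.2583, 0.3315], [-0.9049, 0.4083, 0.1199, -0.5349], [-0.0015, -0.2848, 0.9586, 0.3739], [0.0, 0.0, 0.0, 1.0]] ['img', 'camera_matrix', 'world_from_camera', 'shot']
screwdriver []
driver_tip []
driver_handle []
case_hinge []
cover []
cover_lip []
tray []
pad_top []
wax_tin []
adapter []
tweeter []
```

View pics/a_side.png

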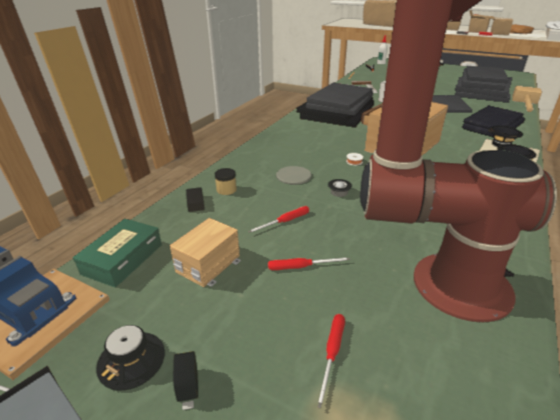

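View pics/a_top.png

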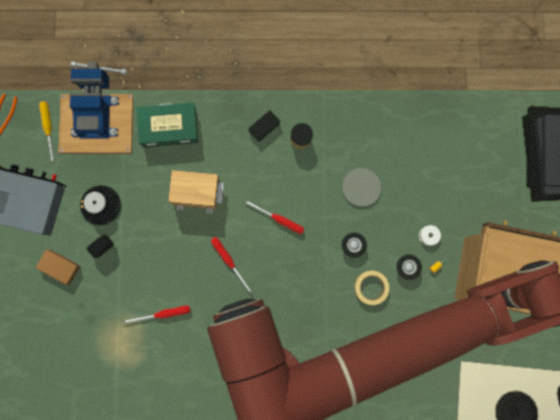

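```bash
cat > h.py <<'E'
import numpy as np, cv2
def px2w(p,col,row,z):
    K=np.array(p["camera_matrix"]);T=np.array(p["world_from_camera"])
    d=np.linalg.inv(K)@np.array([col,row,1.0]); d=T[:3,:3]@np.array([d[0],-d[1],-d[2]])
    o=T[:3,3]; return o+d*(z-o[2])/d[2]
def w2px(p,w):
    K=np.array(p["camera_matrix"]);T=np.array(p["world_from_camera"])
    c=T[:3,:3].T@(np.array(w)-T[:3,3]); u=K@np.array([c[0],-c[1],-c[2]]); return u[:2]/u[2]
def crop(p,c0,r0,c1,r1,s,name):
    im=p["img"][r0:r1,c0:c1,::-1]; cv2.imwrite(name,cv2.resize(im,None,fx=s,fy=s,interpolation=cv2.INTER_CUBIC))
E
python3 - <<'E'
from station import ctrl
from h import *
p=ctrl.get_image("top");q=ctrl.get_image("side")
crop(p,150,150,320,260,4.5,"pics/b_top.png"); crop(q,155,180,325,300,4.5,"pics/b_side.png")
for n,c,r in [("tip1",248,204),("end1",302,231),("end2",213,240),("tip2",250,290),("s3",188,310),("s3t",126,322),("pad",361,187)]:
    print(n,px2w(p,c,r,0.01).round(3))
E
```

```text
tip1 [0.52  0.057 0.01 ]
end1 [ 0.438 -0.106  0.01 ]
end2 [0.412 0.161 0.01 ]
tip2 [0.264 0.05  0.01 ]
s3 [0.206 0.233 0.01 ]
s3t [0.172 0.413 0.01 ]
pad [ 0.572 -0.286  0.01 ]
```

View pics/b_top.png

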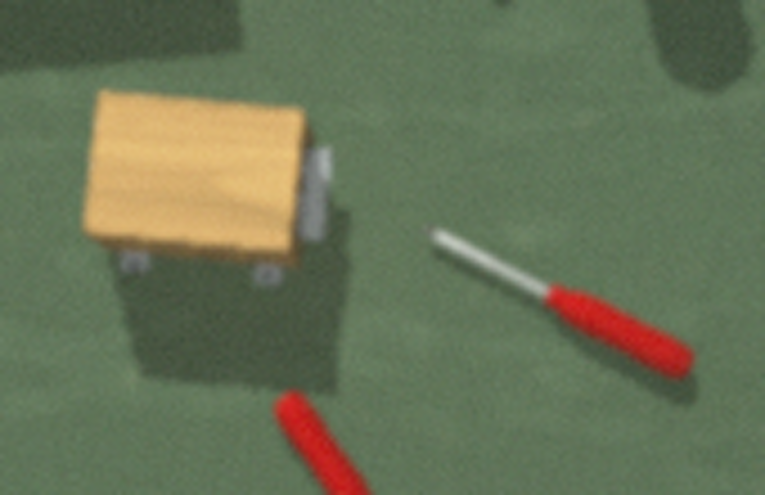

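View pics/b_side.png

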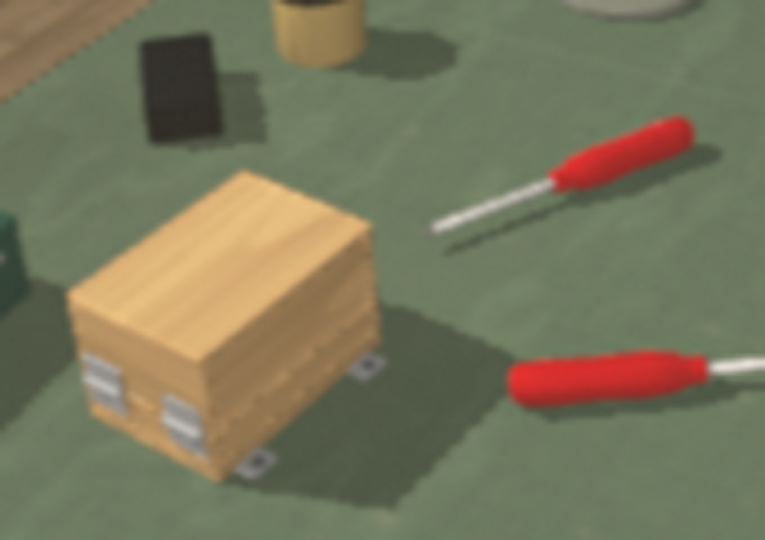

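```bash
cat > m.py <<'E'
from station import ctrl
from h import *
p=ctrl.get_image("top");q=ctrl.get_image("side")
f=lambda P,o,u,v,z:px2w(P,o[0]+u/4.5,o[1]+v/4.5,z).round(4)
print("top corners");
for u,v in [(100,92),(305,108),(85,235),(293,252)]: print(f(p,(150,150),u,v,.084))
print("side corners")
for u,v in [(245,170),(373,228),(68,295),(203,362)]: print(f(q,(155,180),u,v,.084))
print("lip"); 
for u,v in [(330,150),(324,240),(303,238)]: print(f(p,(150,150),u,v,.036))
print("driver tip, front, end (top)")
for u,v,z in [(436,234,.0125),(549,292,.0125),(684,362,.0125)]: print(f(p,(150,150),u,v,z))
for u,v,z in [(431,229,.0125),(556,182,.0125),(688,132,.0125)]: print(f(q,(155,180),u,v,z))
E
python3 m.py
```

```text
top corners
[0.6086 0.2732 0.084 ]
[0.598  0.1417 0.084 ]
[0.5159 0.2812 0.084 ]
[0.5047 0.1487 0.084 ]
side corners
[0.5955 0.1439 0.084 ]
[0.5022 0.1562 0.084 ]
[0.6078 0.2756 0.084 ]
[0.5153 0.2847 0.084 ]
lip
[0.5791 0.1292 0.036 ]
[0.519  0.1328 0.036 ]
[0.5204 0.1466 0.036 ]
driver tip, front, end (top)
[0.5262 0.0598 0.0125]
[ 0.4869 -0.0157  0.0125]
[ 0.4398 -0.1054  0.0125]
[0.5278 0.0622 0.0125]
[ 0.4845 -0.0158  0.0125]
[ 0.4352 -0.1054  0.0125]
```

```bash
cat > t.py <<'E'
import sys, numpy as np
from station import ctrl
from scipy.spatial.transform import Rotation as R
# usage: t.py x y z heading_deg [pitch_deg]  : target TCP, tool x heading in world (tool down)
def target(h,pitch=0):
    h=np.radians(h); x=np.array([np.cos(h),np.sin(h),0]);y=np.array([0,0,-1.]);z=np.cross(x,y)
    M=np.c_[x,y,z]; return R.from_rotvec(z*np.radians(pitch))*R.from_matrix(M)
def rel(p,h,pitch=0):
    o=ctrl.get_obs();R0=R.from_rotvec(o["tool_rot"])
    return (R0.inv().apply(np.array(p)-o["tool_pos"])).round(4),np.degrees((R0.inv()*target(h,pitch)).as_rotvec()).round(2)
if __name__=="__main__":
    o=ctrl.get_obs();print("t",round(o["t"],2),"pos",o["tool_pos"].round(4),"q",o["q"].round(2),"F",o["contact_force"].round(2),"open",round(o["opening"],4))
    M=R.from_rotvec(o["tool_rot"]).as_matrix();print(M.round(3).tolist(), "heading",np.degrees(np.arctan2(M[1,0],M[0,0])).round(2))
    if len(sys.argv)>4: 
        a=list(map(float,sys.argv[1:])); print(rel(a[:3],a[3],*(a[4:])))
E
python3 t.py 0.4733 -0.0388 0.12 61.7; python3 t.py 0.4733 -0.0388 0.12 241.7
```

```text
t 2.0 pos [ 0.2661 -0.5655  0.2313] q [-1.25  0.05  1.61  0.    1.48 -0.12] F [ 0.4  -0.26 -0.51] open 0.0853
[[-0.905, -0.0, 0.426], [-0.426, 0.0, -0.905], [-0.0, -1.0, -0.0]] heading -154.8
(array([-0.4117,  0.1113, -0.3883]), array([  0. , 143.5,   0. ]))
t 2.0 pos [ 0.2661 -0.5655  0.2313] q [-1.25  0.05  1.61  0.    1.48 -0.12] F [ 0.4  -0.26 -0.51] open 0.0853
[[-0.905, -0.0, 0.426], [-0.426, 0.0, -0.905], [-0.0, -1.0, -0.0]] heading -154.8
(array([-0.4117,  0.1113, -0.3883]), array([  0. , -36.5,  -0. ]))
```

Emit:
arm_command:
  steps:
    - [[-0.411, 0.09, -0.388], [0, -36.5, 0], 1]
    - [[-0.411, 0.09, -0.388], [0, -36.5, 0], 1]
    - [[-0.411, 0.09, -0.388], [0, -36.5, 0], 1]
    - [[-0.411, 0.09, -0.388], [0, -36.5, 0], 1]
    - [[-0.411, 0.09, -0.388], [0, -36.5, 0], 1]
  force: 80

```text
t: 2.5
tool_pos: [0.3567, -0.334, 0.1918]
tool_rot: [-0.935, 1.561, -1.562]
contact_force: [-0.3, -0.1, 0.2]
opening: 0.0852
```

```bash
python3 t.py 0.4733 -0.0388 0.12 241.7
```

```text
t 2.5 pos [ 0.3567 -0.334   0.1918] q [-0.91 -0.26  1.97  0.    1.43 -0.41] F [-0.3  -0.05  0.24] open 0.0852
[[-0.472, 0.001, 0.882], [-0.882, -0.0, -0.472], [0.0, -1.0, 0.001]] heading -118.15
(array([-0.3153,  0.0718, -0.0365]), array([-0.04,  0.15,  0.  ]))
```

Emit:
arm_command:
  steps:
    - [[-0.315, 0.072, -0.036], [0, 0, 0], 1]
    - [[-0.315, 0.072, -0.036], [0, 0, 0], 1]
    - [[-0.315, 0.072, -0.036], [0, 0, 0], 1]
    - [[-0.315, 0.072, -0.036], [0, 0, 0], 1]
    - [[-0.315, 0.072, -0.036], [0, 0, 0], 1]

```text
t: 3.0
tool_pos: [0.4466, -0.1071, 0.1368]
tool_rot: [-0.934, 1.559, -1.563]
contact_force: [0.5, -0.2, -0.1]
opening: 0.0855
```

Emit:
arm_command:
  steps:
    - [[-0.07, 0.014, -0.008], [0, 0, 0], 1]
    - [[-0.07, 0.014, -0.008], [0, 0, 0], 1]

```text
t: 3.2
tool_pos: [0.4727, -0.0383, 0.122]
tool_rot: [-0.936, 1.558, -1.559]
contact_force: [-0.0, 0.0, 0.3]
opening: 0.0852
```

```bash
python3 t.py 0.4733 -0.0388 0.06 241.7
python3 - <<'E'
from station import ctrl
from h import *
p=ctrl.get_image("wrist"); cv2.imwrite("pics/c_wrist.png",p["img"][:,:,::-1])
print([w2px(p,w).round(0).tolist() for w in [(0.4733,-.0388,.0125),(0.527,.061,.0125),(.4375,-.1054,.0125)]])
E
```

```text
t 3.2 pos [ 0.4727 -0.0383  0.122 ] q [-0.24 -0.23  2.06  0.    1.3   0.25] F [-0.01  0.03  0.27] open 0.0852
[[-0.469, 0.001, 0.883], [-0.883, 0.0, -0.469], [-0.001, -1.0, 0.001]] heading -117.97
(array([0.0002, 0.062 , 0.0007]), array([-0.07,  0.33, -0.04]))
[[287.0, 202.0], [288.0, 33.0], [287.0, 293.0]]
```

View pics/c_wrist.png

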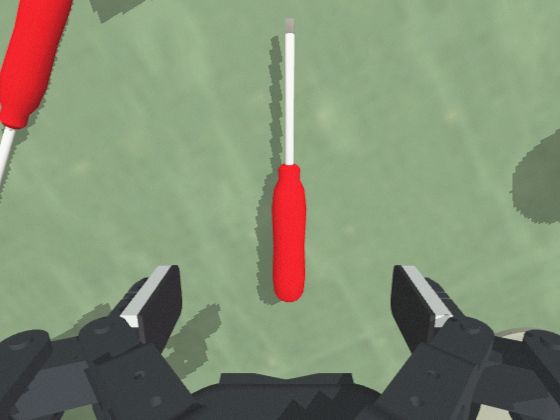

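Run:
```python
from station import ctrl
from h import *
p=ctrl.get_image("wrist")
pts=[px2w(p,289,r,.0125) for r in (19,33,165,182,300)]
for a in pts: print(a.round(4), np.linalg.norm(a-pts[0]).round(4))
d=pts[0]-pts[-1]; print(np.degrees(np.arctan2(d[1],d[0])))
```

```text
[0.5312 0.0695 0.0125] 0.0
[0.5274 0.0623 0.0125] 0.0082
[ 0.4874 -0.0137  0.0125] 0.094
[ 0.4816 -0.0247  0.0125] 0.1064
[ 0.4367 -0.1099  0.0125] 0.2028
62.22001219466026
```

Emit:
arm_command:
  steps:
    - [[0, 0.05, 0.001], [0, 0, 0], 0.8]
    - [[0, 0.09, 0.001], [0, 0, 0], 0.6]
    - [[0, 0.114, 0.001], [0, 0, 0], 0.6]
    - [[0, 0.116, 0.001], [0, 0, 0], 0.6]
    - [[0, 0.116, 0.001], [0, 0, 0], 0.6]

```text
t: 3.8
tool_pos: [0.4736, -0.0403, 0.0063]
tool_rot: [-0.937, 1.558, -1.559]
contact_force: [-0.3, 0.6, 1.0]
opening: 0.051
```

Emit:
arm_command:
  steps:
    - [[0, 0, 0], [0, 0, 0], 0]
    - [[0, 0, 0], [0, 0, 0], 0]
    - [[0, 0, 0], [0, 0, 0], 0]
    - [[0, 0, 0], [0, 0, 0], 0]
    - [[0, 0, 0], [0, 0, 0], 0]

```text
t: 4.3
tool_pos: [0.4757, -0.0411, 0.0092]
tool_rot: [-0.934, 1.554, -1.562]
contact_force: [-1.2, -0.8, 6.2]
opening: 0.0213
```

```bash
python3 t.py 0.4733 -0.0388 0.06 241.7
python3 - <<'E'
from station import ctrl
from h import *
p=ctrl.get_image("wrist"); cv2.imwrite("pics/d_wrist.png",p["img"][:,:,::-1])
E
```

```text
t 4.3 pos [ 0.4757 -0.0411  0.0092] q [-0.24 -0.05  2.12 -0.    1.07  0.25] F [-1.18 -0.77  6.18] open 0.0213
[[-0.468, 0.005, 0.883], [-0.883, -0.002, -0.468], [-0.0, -1.0, 0.005]] heading -117.94
(array([-0.0009, -0.0509, -0.0029]), array([-0.29,  0.36, -0.03]))
```

View pics/d_wrist.png

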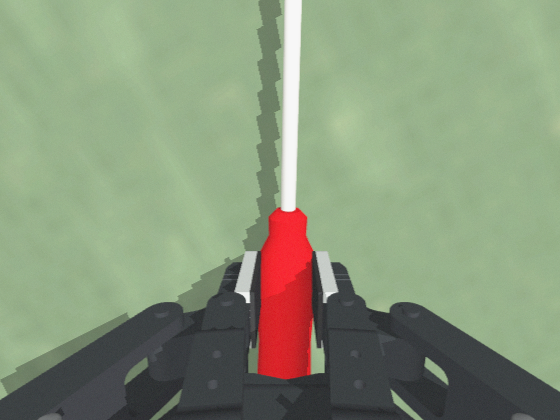

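Emit:
arm_command:
  steps:
    - [[0, 0, 0], [0, 0, 0], 0.6]
    - [[0, 0, 0], [0, 0, 0], 0.6]
    - [[0, 0.008, -0.002], [0, 0, 0], 0.6]
    - [[0, 0.008, -0.002], [0, 0, 0], 0.6]
    - [[0, 0.008, -0.002], [0, 0, 0], 0.6]

```text
t: 4.85
tool_pos: [0.4732, -0.0399, 0.0003]
tool_rot: [-0.936, 1.555, -1.561]
contact_force: [-0.8, 0.6, -0.5]
opening: 0.0511
```

```bash
python3 t.py 0.4733 -0.0400 0.0 242.2
```

```text
t 4.85 pos [ 4.732e-01 -3.990e-02  3.000e-04] q [-0.24 -0.04  2.12 -0.    1.05  0.25] F [-0.83  0.57 -0.49] open 0.0511
[[-0.468, 0.003, 0.884], [-0.884, -0.002, -0.468], [-0.0, -1.0, 0.003]] heading -117.93
(array([-0.    ,  0.0003,  0.0002]), array([-0.2 , -0.13, -0.  ]))
```

Emit:
arm_command:
  steps:
    - [[0, 0, 0], [0, 0, 0], 0]
    - [[0, 0, 0], [0, 0, 0], 0]
    - [[0, 0, 0], [0, 0, 0], 0]
    - [[0, 0, 0], [0, 0, 0], 0]
    - [[0, 0, 0], [0, 0, 0], 0]

```text
t: 5.35
tool_pos: [0.4733, -0.0399, 0.0006]
tool_rot: [-0.936, 1.555, -1.561]
contact_force: [-1.9, 1.2, 2.9]
opening: 0.022
```

```bash
python3 t.py 0.4733 -0.0400 0.0 242.2
```

```text
t 5.35 pos [ 0.4733 -0.0399  0.0006] q [-0.24 -0.04  2.12 -0.    1.05  0.25] F [-1.85  1.17  2.87] open 0.022
[[-0.468, 0.003, 0.884], [-0.884, -0.002, -0.468], [-0.0, -1.0, 0.004]] heading -117.93
(array([0.0001, 0.0006, 0.    ]), array([-0.2 , -0.13, -0.01]))
```

Emit:
arm_command:
  steps:
    - [[0, -0.02, 0], [0, 0, 0], 0]
    - [[0, -0.05, 0], [0, 0, 0], 0]
    - [[0, -0.07, 0], [0, 0, 0], 0]
    - [[0, -0.07, 0], [0, 0, 0], 0]
    - [[0, -0.07, 0], [0, 0, 0], 0]

```text
t: 5.85
tool_pos: [0.4728, -0.0398, 0.07]
tool_rot: [-0.936, 1.555, -1.561]
contact_force: [-0.6, -0.0, -0.8]
opening: 0.0217
```

```bash
python3 t.py 0.4733 -0.0400 0.0 242.2
python3 - <<'E'
from station import ctrl
from h import *
p=ctrl.get_image("wrist"); cv2.imwrite("pics/e_wrist.png",p["img"][:,:,::-1])
p=ctrl.get_image("side"); crop(p,190,160,390,310,4,"pics/e_side.png")
E
```

```text
t 5.85 pos [ 0.4728 -0.0398  0.07  ] q [-0.24 -0.16  2.1  -0.    1.2   0.25] F [-0.61 -0.03 -0.79] open 0.0217
[[-0.468, 0.003, 0.884], [-0.884, -0.002, -0.468], [-0.0, -1.0, 0.004]] heading -117.93
(array([-0.    ,  0.07  ,  0.0003]), array([-0.2 , -0.13, -0.01]))
```

View pics/e_wrist.png

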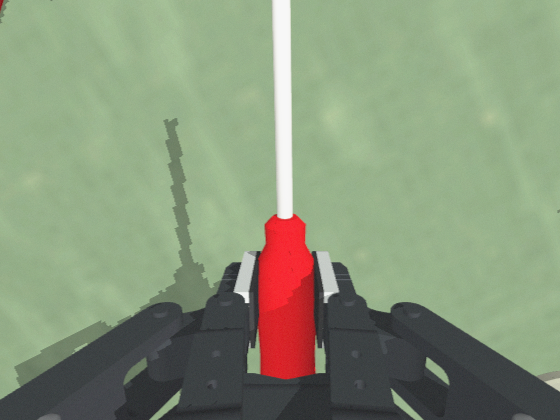

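View pics/e_side.png

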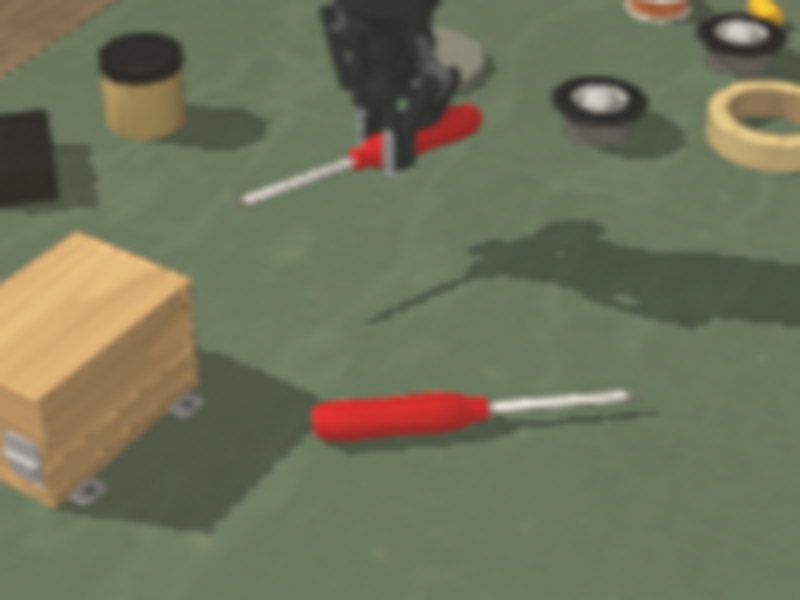

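Run:
```python
from station import ctrl
from h import *
p=ctrl.get_image("side");t=ctrl.get_image("top")
crop(t,200,150,340,255,5.5,"pics/f_top.png")
for z in (.0775,.0825,.0875): print(w2px(p,(.5301,.0685,z)).round(1), w2px(t,(.5301,.0685,z)).round(1))
print((w2px(t,(.5301,.0685,.0825))-[200,150])*5.5)
```

```text
[247.6 211.8] [243.2 197.5]
[247.5 210.2] [243.1 197.3]
[247.4 208.6] [243. 197.]
[236.99739026 259.90273814]
```

View pics/f_top.png

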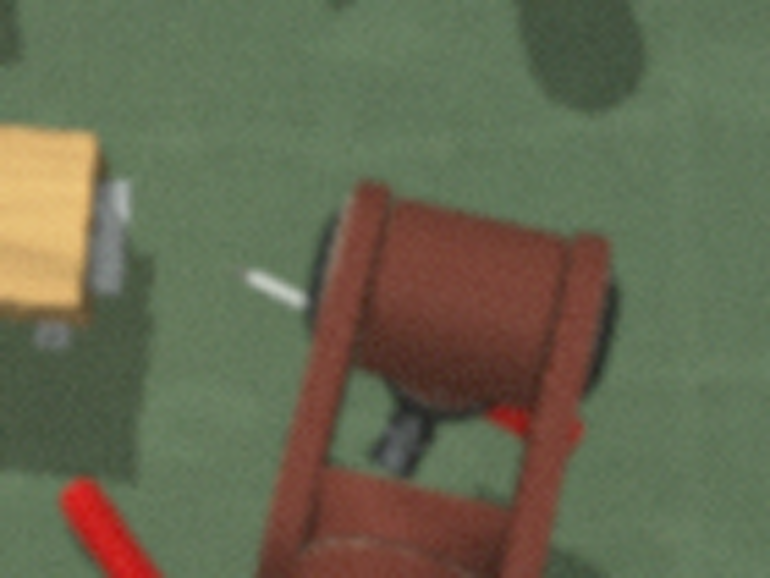

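```bash
python3 t.py 0.5354 -0.0171 0.07 263.9; python3 t.py 0.5354 -0.0171 0.01 263.9
```

```text
t 6.05 pos [ 0.4718 -0.0395  0.0687] q [-0.24 -0.15  2.1  -0.    1.2   0.25] F [-0.17 -0.46 -1.38] open 0.0221
[[-0.468, 0.0, 0.884], [-0.884, -0.001, -0.468], [0.001, -1.0, 0.0]] heading -117.93
(array([-0.0496, -0.0013,  0.0457]), array([-1.000e-02, -2.183e+01,  4.000e-02]))
t 6.05 pos [ 0.4718 -0.0395  0.0687] q [-0.24 -0.15  2.1  -0.    1.2   0.25] F [-0.17 -0.46 -1.38] open 0.0221
[[-0.468, 0.0, 0.884], [-0.884, -0.001, -0.468], [0.001, -1.0, 0.0]] heading -117.93
(array([-0.0497,  0.0587,  0.0457]), array([-1.000e-02, -2.183e+01,  4.000e-02]))
```

Emit:
arm_command:
  steps:
    - [[-0.05, 0, 0.046], [0, -22, 0], 0]
    - [[-0.05, 0, 0.046], [0, -22, 0], 0]
    - [[-0.05, 0, 0.046], [0, -22, 0], 0]
    - [[-0.05, 0.03, 0.046], [0, -22, 0], 0]
    - [[-0.05, 0.058, 0.046], [0, -22, 0], 0]

```text
t: 6.55
tool_pos: [0.5363, -0.0169, 0.0097]
tool_rot: [-1.159, 1.284, -1.286]
contact_force: [-0.2, 0.7, -2.5]
opening: 0.0219
```

```bash
python3 t.py 0.5385 0.0178 0.01 263.9
python3 - <<'E'
from station import ctrl
from h import *
q=ctrl.get_image("side");t=ctrl.get_image("top");w=ctrl.get_image("wrist")
crop(t,160,140,320,260,5,"pics/g_top.png");crop(q,170,170,330,290,5,"pics/g_side.png"); cv2.imwrite("pics/g_wrist.png",w["img"][:,:,::-1])
E
```

```text
t 6.55 pos [ 0.5363 -0.0169  0.0097] q [-0.17  0.09  1.97 -0.    1.08 -0.07] F [-0.19  0.73 -2.45] open 0.0219
[[-0.103, 0.001, 0.995], [-0.995, -0.001, -0.103], [0.001, -1.0, 0.001]] heading -95.91
(array([-0.0347, -0.0003, -0.0013]), array([-0.04,  0.19,  0.05]))
```

View pics/g_top.png

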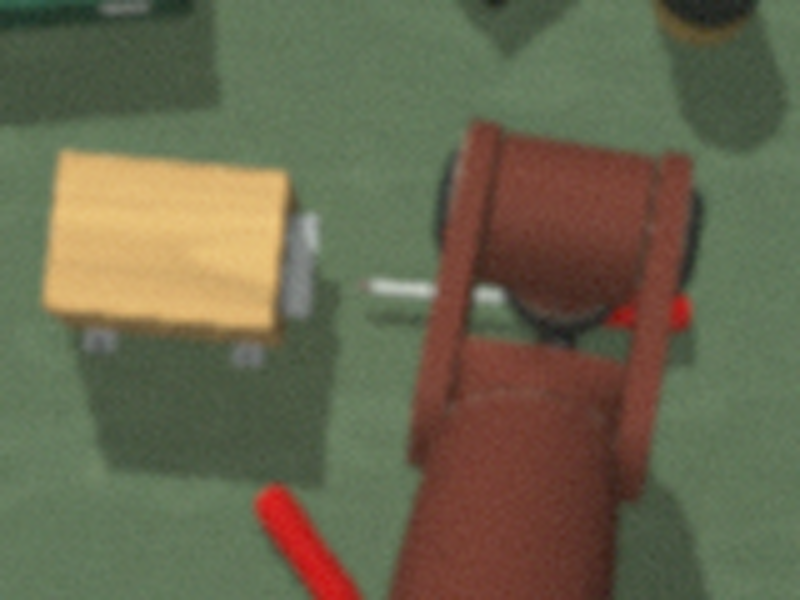

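View pics/g_side.png

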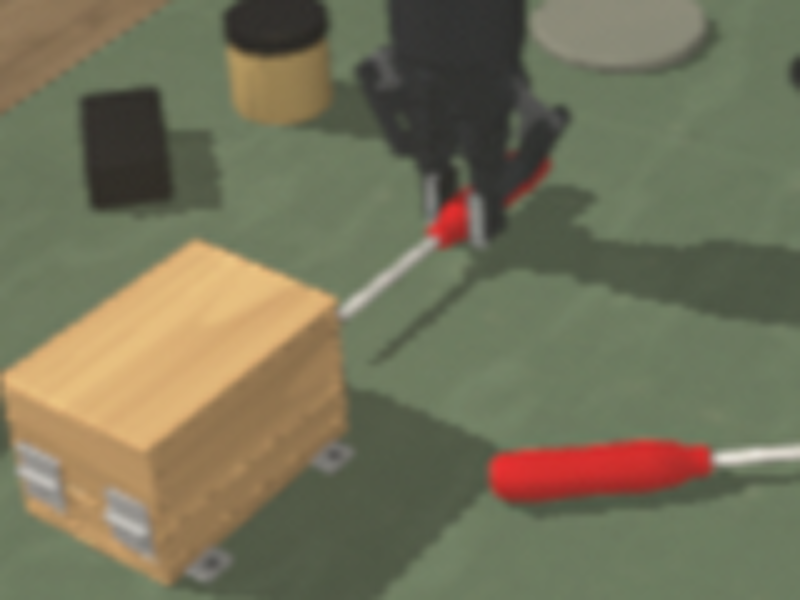

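View pics/g_wrist.png

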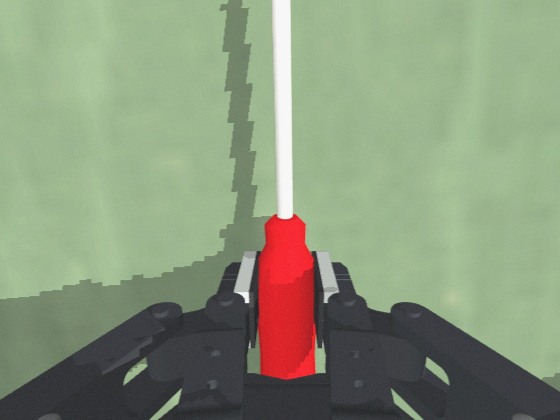

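Emit:
arm_command:
  steps:
    - [[-0.015, 0, 0], [0, 0, 0], 0]
    - [[-0.03, 0, 0], [0, 0, 0], 0]
    - [[-0.035, 0, 0], [0, 0, 0], 0]
    - [[-0.035, 0, 0], [0, 0, 0], 0]

```text
t: 7.1
tool_pos: [0.5375, 0.0196, 0.0087]
tool_rot: [-1.163, 1.287, -1.281]
contact_force: [0.2, 0.5, -1.3]
opening: 0.0218
```

```bash
python3 t.py 0.5385 0.0178 0.01 263.9
python3 - <<'E'
from station import ctrl
from h import *
t=ctrl.get_image("top")
crop(t,160,140,320,260,5,"pics/h_top.png")
E
```

```text
t 7.1 pos [0.5375 0.0196 0.0087] q [-0.1   0.1   1.97 -0.    1.08 -0.  ] F [ 0.21  0.48 -1.3 ] open 0.0218
[[-0.101, -0.005, 0.995], [-0.995, 0.0, -0.101], [0.0, -1.0, -0.005]] heading -95.81
(array([ 0.0017, -0.0013,  0.0012]), array([0.28, 0.29, 0.02]))
```

View pics/h_top.png

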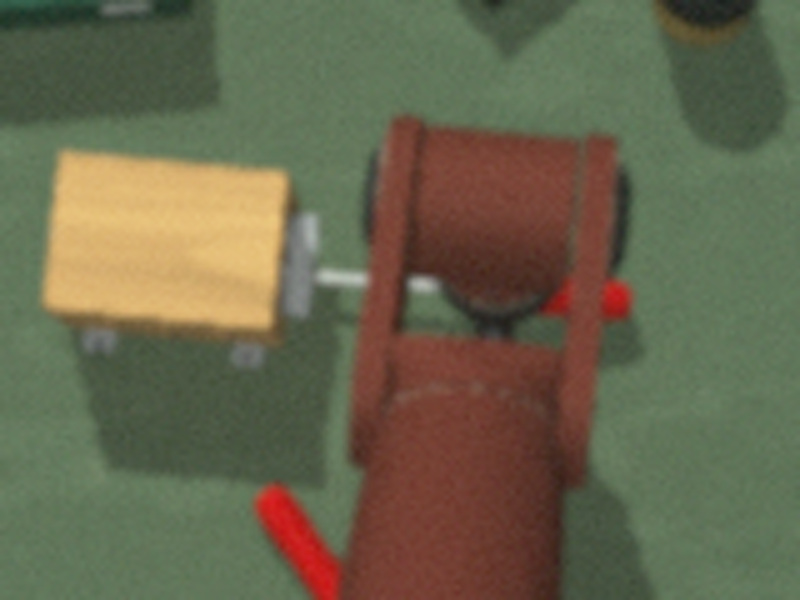

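Emit:
arm_command:
  steps:
    - [[0, -0.008, 0], [0, 0, 0], 0]
    - [[-0.001, -0.022, 0], [0, 0, 0], 0]
    - [[-0.003, -0.035, 0], [0, 0, 0], 0]
    - [[-0.006, -0.049, 0], [0, 0, 0], 0]
    - [[-0.006, -0.049, 0], [0, 0, 0], 0]

```text
t: 7.65
tool_pos: [0.5405, 0.0251, 0.0611]
tool_rot: [-1.159, 1.283, -1.284]
contact_force: [0.9, -0.2, -0.5]
opening: 0.0217
```

```bash
python3 t.py
python3 - <<'E'
from station import ctrl
from h import *
t=ctrl.get_image("side")
crop(t,170,150,330,270,5,"pics/i_side.png")
E
```

```text
t 7.65 pos [0.5405 0.0251 0.0611] q [-0.09  0.02  1.94 -0.    1.17  0.01] F [ 0.87 -0.24 -0.49] open 0.0217
[[-0.102, 0.001, 0.995], [-0.995, -0.0, -0.102], [0.0, -1.0, 0.001]] heading -95.83
```

View pics/i_side.png

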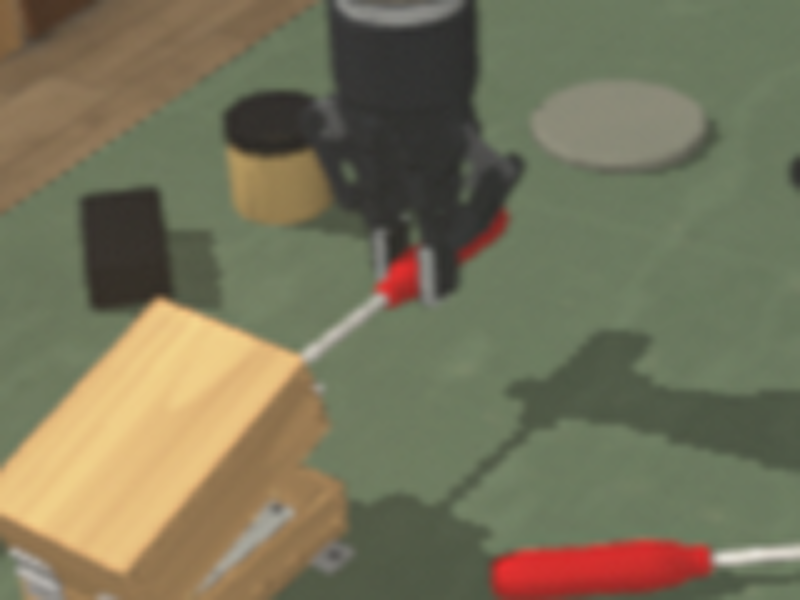

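Emit:
arm_command:
  steps:
    - [[-0.006, -0.015, 0], [0, 0, 0], 0]
    - [[-0.014, -0.03, 0], [0, 0, 0], 0]
    - [[-0.024, -0.0435, 0], [0, 0, 0], 0]
    - [[-0.035, -0.0555, 0], [0, 0, 0], 0]
    - [[-0.035, -0.0555, 0], [0, 0, 0], 0]

```text
t: 8.2
tool_pos: [0.5454, 0.0615, 0.1184]
tool_rot: [-1.157, 1.279, -1.284]
contact_force: [-0.7, -0.7, -0.8]
opening: 0.022
```

```bash
python3 t.py
python3 - <<'E'
from station import ctrl
from h import *
t=ctrl.get_image("side")
crop(t,150,140,330,275,4.4,"pics/j_side.png")
E
```

```text
t 8.2 pos [0.5454 0.0615 0.1184] q [-0.02 -0.03  1.89  0.    1.28  0.08] F [-0.71 -0.7  -0.77] open 0.022
[[-0.1, 0.004, 0.995], [-0.995, 0.0, -0.1], [-0.001, -1.0, 0.004]] heading -95.73
```

View pics/j_side.png

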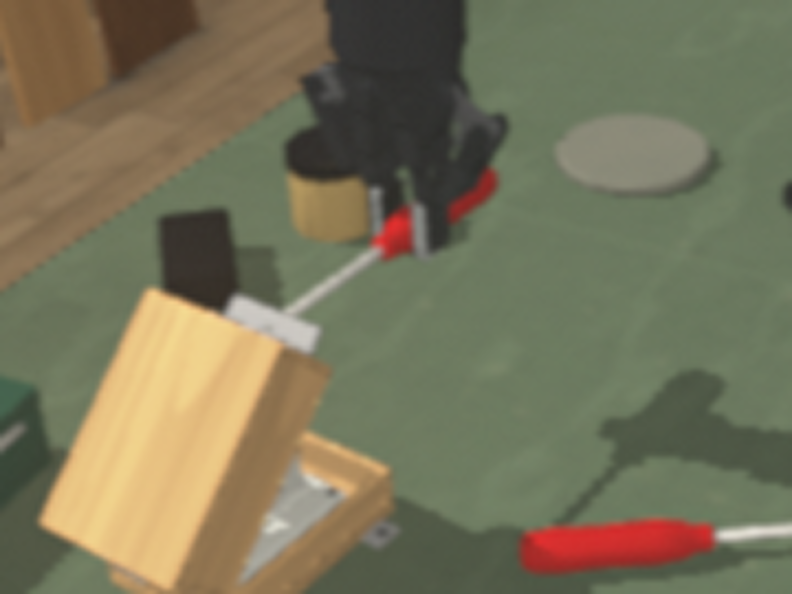

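Emit:
arm_command:
  steps:
    - [[-0.014, -0.0115, 0], [0, 0, 0], 0]
    - [[-0.029, -0.021, 0], [0, 0, 0], 0]
    - [[-0.044, -0.028, 0], [0, 0, 0], 0]
    - [[-0.057, -0.032, 0], [0, 0, 0], 0]
    - [[-0.057, -0.032, 0], [0, 0, 0], 0]

```text
t: 8.75
tool_pos: [0.5508, 0.1196, 0.15]
tool_rot: [-1.158, 1.278, -1.282]
contact_force: [-0.1, -0.4, -0.1]
opening: 0.022
```

```bash
python3 t.py
python3 - <<'E'
from station import ctrl
from h import *
t=ctrl.get_image("side")
crop(t,150,130,330,265,4.4,"pics/k_side.png")
E
```

```text
t 8.75 pos [0.5508 0.1196 0.15  ] q [ 0.08 -0.03  1.84  0.    1.33  0.18] F [-0.13 -0.35 -0.08] open 0.022
[[-0.098, 0.004, 0.995], [-0.995, 0.001, -0.098], [-0.001, -1.0, 0.004]] heading -95.61
```

View pics/k_side.png

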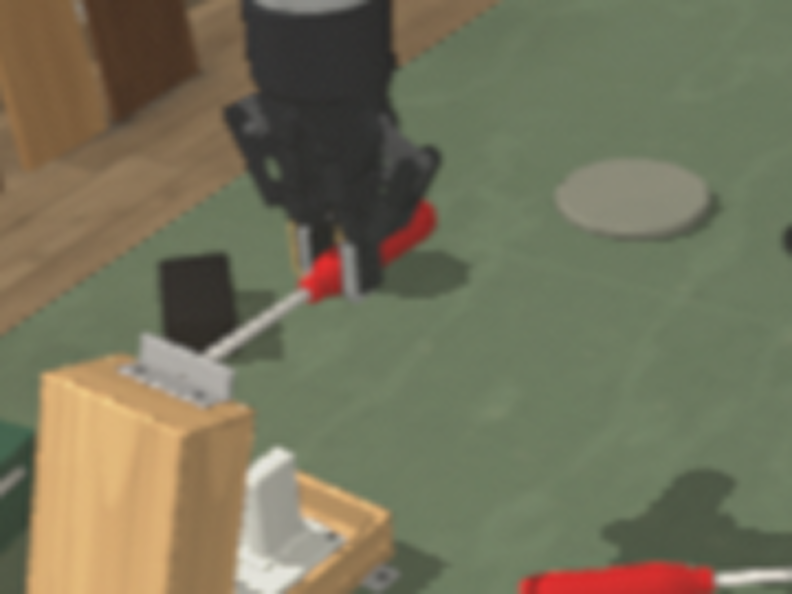

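Cover about 1.3 rad. Push on past 1.5.

Emit:
arm_command:
  steps:
    - [[-0.013, -0.003, 0], [0, 0, 0], 0]
    - [[-0.027, -0.0045, 0], [0, 0, 0], 0]
    - [[-0.035, -0.0045, 0], [0, 0, 0], 0]
    - [[-0.042, -0.0045, 0], [0, 0, 0], 0]
    - [[-0.042, -0.0045, 0], [0, 0, 0], 0]

```text
t: 9.3
tool_pos: [0.5544, 0.1614, 0.1536]
tool_rot: [-1.16, 1.279, -1.282]
contact_force: [-0.5, 0.3, -0.8]
opening: 0.022
```

```bash
python3 t.py
python3 - <<'E'
from station import ctrl
from h import *
t=ctrl.get_image("side")
crop(t,130,120,330,270,4,"pics/l_side.png")
E
```

```text
t 9.3 pos [0.5544 0.1614 0.1536] q [ 0.15 -0.    1.8  -0.    1.34  0.25] F [-0.45  0.31 -0.77] open 0.022
[[-0.097, 0.002, 0.995], [-0.995, -0.0, -0.097], [-0.0, -1.0, 0.002]] heading -95.58
```

View pics/l_side.png

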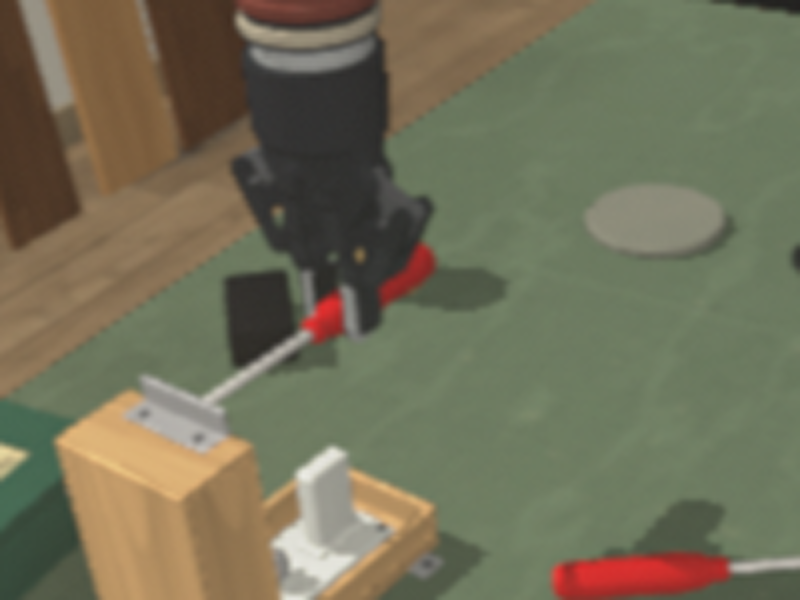

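Emit:
arm_command:
  steps:
    - [[0.02, 0, 0], [0, 0, 0], 0]
    - [[0.05, 0, 0], [0, 0, 0], 0]
    - [[0.09, 0, 0], [0, 0, 0], 0]
    - [[0.13, 0, 0], [0, 0, 0], 0]
    - [[0.17, 0, 0], [0, 0, 0], 0]

```text
t: 9.85
tool_pos: [0.5373, -0.01, 0.1536]
tool_rot: [-1.16, 1.279, -1.282]
contact_force: [0.5, -0.5, -1.3]
opening: 0.022
```

```bash
python3 t.py 0.475 -0.06 0.012 241.7
python3 - <<'E'
from station import ctrl
from h import *
t=ctrl.get_image("side")
crop(t,130,120,330,270,4,"pics/m_side.png")
E
```

```text
t 9.85 pos [ 0.5373 -0.01    0.1536] q [-0.16 -0.1   1.89 -0.    1.34 -0.06] F [ 0.48 -0.48 -1.34] open 0.022
[[-0.098, 0.002, 0.995], [-0.995, -0.001, -0.098], [0.0, -1.0, 0.002]] heading -95.6
(array([ 0.0557,  0.1414, -0.0574]), array([-0.15, 22.7 , -0.  ]))
```

View pics/m_side.png

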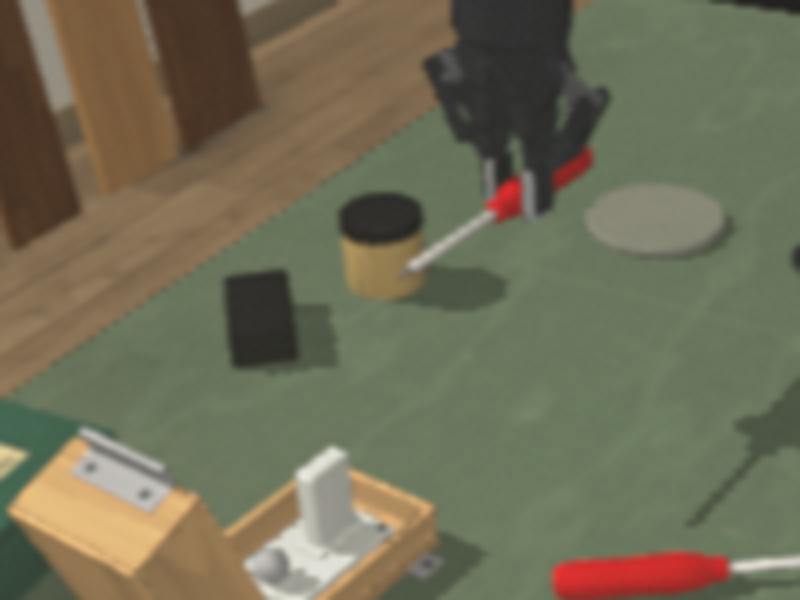

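Emit:
arm_command:
  steps:
    - [[0.055, 0.05, -0.057], [0, 22, 0], 0]
    - [[0.055, 0.08, -0.057], [0, 22, 0], 0]
    - [[0.055, 0.12, -0.057], [0, 22, 0], 0]
    - [[0.055, 0.14, -0.057], [0, 22, 0], 0]
    - [[0.055, 0.147, -0.057], [0, 22, 0], 0]

```text
t: 10.4
tool_pos: [0.4713, -0.0646, 0.003]
tool_rot: [-0.945, 1.56, -1.56]
contact_force: [0.5, -0.5, -1.3]
opening: 0.0219
```

```bash
python3 t.py 0.475 -0.06 0.001 241.7
```

```text
t 10.4 pos [ 0.4713 -0.0646  0.003 ] q [-0.29 -0.03  2.11 -0.01  1.06  0.2 ] F [ 0.49 -0.51 -1.34] open 0.0219
[[-0.468, -0.005, 0.884], [-0.884, -0.003, -0.468], [0.005, -1.0, -0.003]] heading -117.91
(array([-0.0058,  0.002 ,  0.0011]), array([0.18, 0.38, 0.32]))
```

Emit:
arm_command:
  steps:
    - [[0, 0.002, 0], [0, 0, 0], 0]
    - [[0, 0.002, 0], [0, 0, 0], 0]
    - [[0, 0.002, 0], [0, 0, 0], 0.5]
    - [[0, 0.002, 0], [0, 0, 0], 0.7]
    - [[0, 0.002, 0], [0, 0, 0], 0.7]

```text
t: 10.9
tool_pos: [0.4726, -0.0648, 0.0024]
tool_rot: [-0.943, 1.557, -1.561]
contact_force: [0.9, 0.1, -0.6]
opening: 0.0597
```

Emit:
arm_command:
  steps:
    - [[0, -0.01, 0], [0, 0, 0], 0.8]
    - [[0, -0.05, 0], [0, 0, 0], 0.9]
    - [[0, -0.1, 0], [0, 0, 0], 1]
    - [[0, -0.15, 0], [0, 0, 0], 1]
    - [[0, -0.15, 0], [0, 0, 0], 1]

```text
t: 11.4
tool_pos: [0.4783, -0.0656, 0.1627]
tool_rot: [-0.93, 1.542, -1.57]
contact_force: [0.8, 0.6, -0.2]
opening: 0.0853
```

```bash
python3 t.py
python3 - <<'E'
from station import ctrl
from h import *
t=ctrl.get_image("side")
crop(t,130,120,330,270,4,"pics/n_side.png")
t=ctrl.get_image("top")
crop(t,150,140,320,260,4.5,"pics/n_top.png")
w=ctrl.get_image("wrist")
cv2.imwrite("pics/n_wrist.png",w["img"][:,:,::-1])
E
```

```text
t 11.4 pos [ 0.4783 -0.0656  0.1627] q [-0.29 -0.26  2.02 -0.    1.37  0.2 ] F [ 0.79  0.56 -0.22] open 0.0853
[[-0.468, 0.014, 0.884], [-0.884, -0.009, -0.468], [0.002, -1.0, 0.017]] heading -117.88
```

View pics/n_side.png

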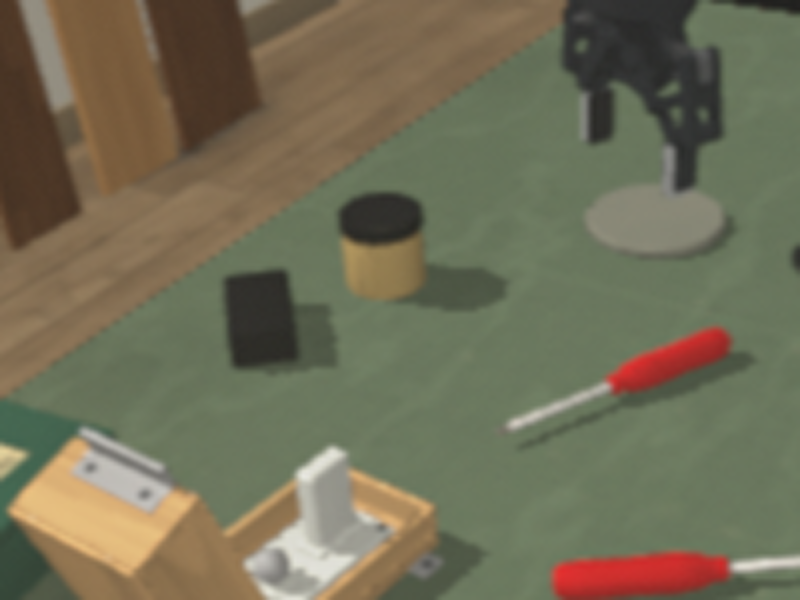

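View pics/n_top.png

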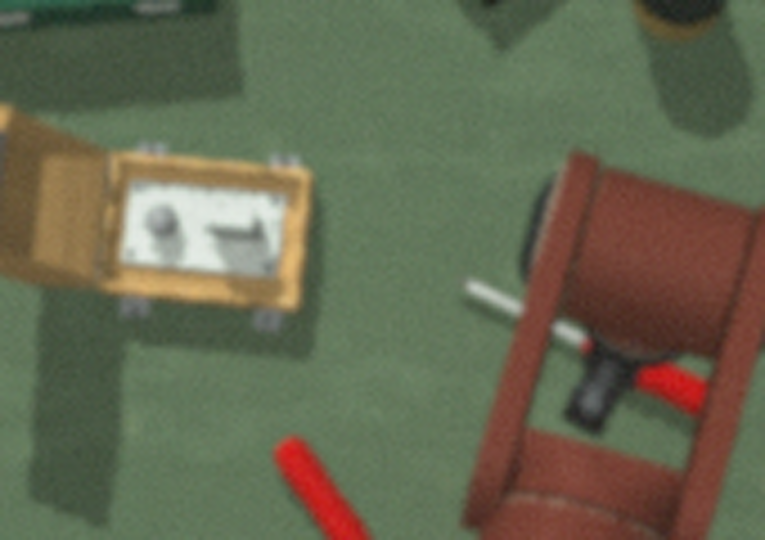

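View pics/n_wrist.png

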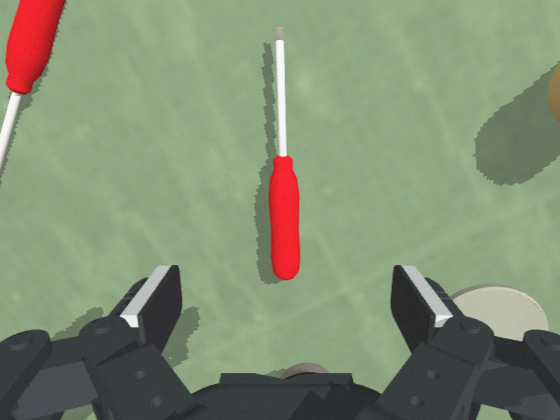

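Run:
```python
from station import ctrl
from h import *
q=ctrl.get_image("side");t=ctrl.get_image("top")
H=np.array([.5619,.2787]);ex=np.array([.0897,.996]);ey=np.array([-.996,.0897])
def rep(n,w): d=w[:2]-H; print(n,w.round(4),"case",(d@ex).round(4),(d@ey).round(4))
for u,v in [(122,180),(287,195),(120,262),(277,278)]: rep("plate",px2w(t,150+u/4.5,140+v/4.5,.018))
rep("ball",px2w(t,150+161/4.5,140+221/4.5,.029))
for u,v in [(300,465),(328,448),(350,460),(322,478)]: rep("ribtop",px2w(q,130+u/4,120+v/4,.074))
rep("ball s",px2w(q,130+270/4,120+565/4,.029))
crop(t,170,170,220,210,16,"pics/o_top.png");crop(q,185,225,245,270,13,"pics/o_side.png")
```

```text
plate [0.5927 0.2696 0.018 ] case -0.0063 -0.0315
plate [0.5824 0.1593 0.018 ] case -0.1171 -0.0311
plate [0.5373 0.27   0.018 ] case -0.0109 0.0237
plate [0.5263 0.1655 0.018 ] case -0.116 0.0253
ball [0.5631 0.2415 0.029 ] case -0.0369 -0.0045
ribtop [0.5676 0.2006 0.074 ] case -0.0773 -0.0127
ribtop [0.5629 0.179  0.074 ] case -0.0992 -0.01
ribtop [0.544  0.1826 0.074 ] case -0.0973 0.0092
ribtop [0.5484 0.2047 0.074 ] case -0.0749 0.0069
ball s [0.5642 0.2423 0.029 ] case -0.036 -0.0055
```

View pics/o_top.png

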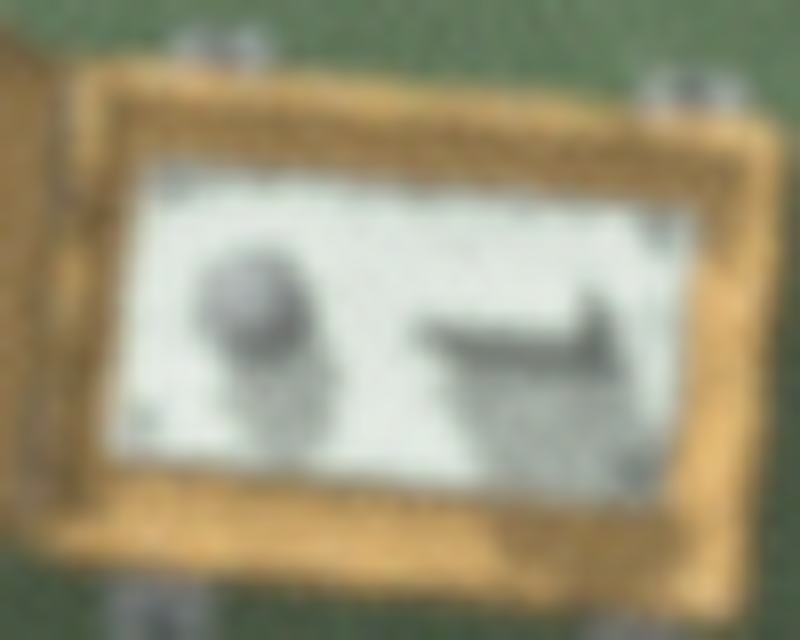

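View pics/o_side.png

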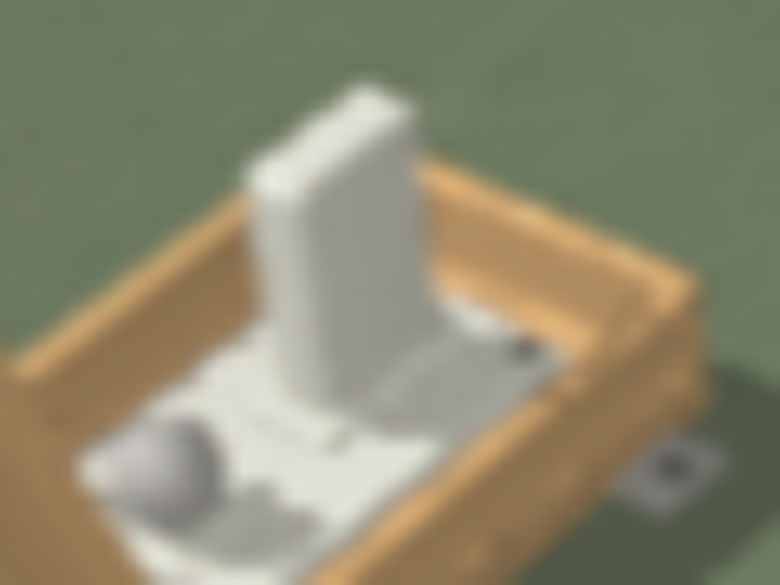

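```bash
python3 - <<'E'
from station import ctrl
from h import *
q=ctrl.get_image("side");t=ctrl.get_image("top")
H=np.array([.5619,.2787]);ex=np.array([.0897,.996]);ey=np.array([-.996,.0897])
def rep(n,w): d=w[:2]-H; print(n,w.round(4),"case",(d@ex).round(4),(d@ey).round(4))
pts=[px2w(q,185+u/13,225+v/13,.074) for u,v in [(365,82),(412,108),(300,198),(250,172)]]
for w in pts: rep("ribtop",w)
rep("mean",np.mean(pts,axis=0))
c=np.mean(pts,axis=0); print("rib in top crop",(w2px(t,(c[0],c[1],.074))-[170,170])*16)
print("base corners")
for u,v in [(75,65),(780,125),(30,550),(740,610)]: rep("b",px2w(t,170+u/16,170+v/16,.032))
for u,v in [(693,280)]: rep("b",px2w(q,185+u/13,225+v/13,.032))
E
python3 t.py .5532 .1925 .16 264.9
```

```text
ribtop [0.5623 0.1755 0.074 ] case -0.1028 -0.0097
ribtop [0.5497 0.178  0.074 ] case -0.1014 0.0031
ribtop [0.5517 0.2096 0.074 ] case -0.0697 0.0039
ribtop [0.5645 0.2077 0.074 ] case -0.0705 -0.009
mean [0.5571 0.1927 0.074 ] case -0.0861 -0.0029
rib in top crop [485.78251972 297.24686423]
base corners
b [0.6082 0.2748 0.032 ] case 0.0002 -0.0464
b [0.5966 0.1433 0.032 ] case -0.1318 -0.0467
b [0.5168 0.2816 0.032 ] case -0.0012 0.0452
b [0.5053 0.15   0.032 ] case -0.1332 0.0448
b [0.5065 0.1538 0.032 ] case -0.1294 0.044
t 11.75 pos [ 0.4718 -0.0638  0.1505] q [-0.29 -0.25  2.03 -0.    1.36  0.2 ] F [-0.58  0.47 -0.32] open 0.0854
[[-0.468, -0.006, 0.884], [-0.884, -0.003, -0.468], [0.006, -1.0, -0.004]] heading -117.89
(array([-0.2645, -0.0108, -0.048 ]), array([  0.29, -22.8 ,   0.28]))
```

```bash
python3 t.py .5571 .1927 .14 264.9
```

```text
t 11.75 pos [ 0.4718 -0.0638  0.1505] q [-0.29 -0.25  2.03 -0.    1.36  0.2 ] F [-0.58  0.47 -0.32] open 0.0854
[[-0.468, -0.006, 0.884], [-0.884, -0.003, -0.468], [0.006, -1.0, -0.004]] heading -117.89
(array([-0.2666,  0.0091, -0.0446]), array([  0.29, -22.8 ,   0.28]))
```

Emit:
arm_command:
  steps:
    - [[-0.267, 0.009, -0.045], [0.3, -22.8, 0.3], 1]
    - [[-0.267, 0.009, -0.045], [0.3, -22.8, 0.3], 1]
    - [[-0.267, 0.009, -0.045], [0.3, -22.8, 0.3], 1]
    - [[-0.267, 0.009, -0.045], [0.3, -22.8, 0.3], 1]
    - [[-0.267, 0.009, -0.045], [0.3, -22.8, 0.3], 1]

```text
t: 12.25
tool_pos: [0.55, 0.1752, 0.1394]
tool_rot: [-1.168, 1.276, -1.274]
contact_force: [0.9, -0.5, 0.3]
opening: 0.0853
```

```bash
python3 t.py .5571 .1927 .12 264.9
```

```text
t 12.25 pos [0.55   0.1752 0.1394] q [0.18 0.02 1.81 0.   1.32 0.27] F [ 0.87 -0.47  0.31] open 0.0853
[[-0.089, -0.002, 0.996], [-0.996, -0.0, -0.089], [0.0, -1.0, -0.002]] heading -95.09
(array([-0.0181,  0.0194,  0.0056]), array([0.11, 0.01, 0.03]))
```

Emit:
arm_command:
  steps:
    - [[-0.018, 0.02, 0.0056], [0, 0, 0], 1]
    - [[-0.018, 0.02, 0.0056], [0, 0, 0], 1]
    - [[-0.018, 0.02, 0.0056], [0, 0, 0], 1]

```text
t: 12.55
tool_pos: [0.5558, 0.1925, 0.1173]
tool_rot: [-1.172, 1.277, -1.272]
contact_force: [-0.0, -0.9, -0.3]
opening: 0.0852
```

```bash
python3 t.py .5571 .1927 .041 264.9
python3 - <<'E'
from station import ctrl
from h import *
w=ctrl.get_image("wrist")
cv2.imwrite("pics/q_wrist.png",w["img"][:,:,::-1]); print(w2px(w,(.5571,.1927,.074)))
E
```

```text
t 12.55 pos [0.5558 0.1925 0.1173] q [ 0.21  0.07  1.79 -0.    1.29  0.29] F [-0.03 -0.88 -0.26] open 0.0852
[[-0.088, -0.006, 0.996], [-0.996, -0.002, -0.088], [0.002, -1.0, -0.006]] heading -95.03
(array([-0.0005,  0.0763,  0.0017]), array([0.34, 0.07, 0.12]))
[289.21995332 233.4680952 ]
```

View pics/q_wrist.png

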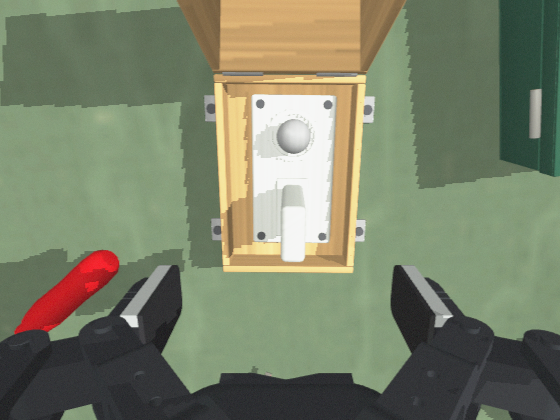

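Emit:
arm_command:
  steps:
    - [[0, 0.02, 0.003], [0.3, 0, 0], 1]
    - [[0, 0.045, 0.003], [0.3, 0, 0], 1]
    - [[0, 0.065, 0.003], [0.3, 0, 0], 1]
    - [[0, 0.076, 0.003], [0.3, 0, 0], 1]
    - [[0, 0.076, 0.003], [0.3, 0, 0], 1]

```text
t: 13.1
tool_pos: [0.558, 0.1904, 0.0411]
tool_rot: [-1.168, 1.276, -1.276]
contact_force: [-0.6, 0.8, -0.5]
opening: 0.0855
```

```bash
python3 t.py .5588 .1927 .041 264.9
python3 - <<'E'
from station import ctrl
from h import *
w=ctrl.get_image("wrist")
cv2.imwrite("pics/r_wrist.png",w["img"][:,:,::-1])
E
```

```text
t 13.1 pos [0.558  0.1904 0.0411] q [ 0.2   0.16  1.83 -0.    1.15  0.29] F [-0.65  0.8  -0.5 ] open 0.0855
[[-0.09, -0.002, 0.996], [-0.996, -0.002, -0.09], [0.002, -1.0, -0.001]] heading -95.18
(array([-0.0023,  0.0001,  0.0006]), array([ 0.08, -0.08,  0.14]))
```

View pics/r_wrist.png

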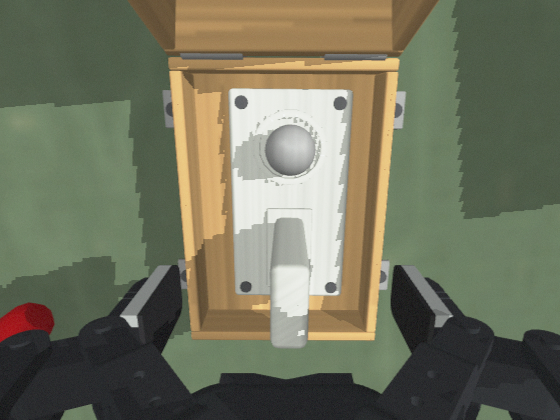

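Emit:
arm_command:
  steps:
    - [[-0.002, 0, 0.001], [0, 0, 0], 0.6]
    - [[-0.002, 0, 0.001], [0, 0, 0], 0.4]
    - [[-0.002, 0, 0.001], [0, 0, 0], 0.3]
    - [[-0.002, 0, 0.001], [0, 0, 0], 0.25]
    - [[-0.002, 0, 0.001], [0, 0, 0], 0.22]
  force: 40

```text
t: 13.65
tool_pos: [0.5604, 0.1929, 0.0429]
tool_rot: [-1.166, 1.273, -1.277]
contact_force: [-0.2, -0.7, -0.2]
opening: 0.0188
```

```bash
python3 t.py .5588 .1927 .041 264.9
python3 - <<'E'
from station import ctrl
from h import *
w=ctrl.get_image("wrist")
cv2.imwrite("pics/s_wrist.png",w["img"][:,:,::-1])
E
```

```text
t 13.65 pos [0.5604 0.1929 0.0429] q [ 0.21  0.17  1.83 -0.    1.15  0.3 ] F [-0.17 -0.66 -0.19] open 0.0188
[[-0.09, 0.001, 0.996], [-0.996, -0.002, -0.09], [0.001, -1.0, 0.001]] heading -95.15
(array([ 0.0003,  0.0019, -0.0016]), array([-0.08, -0.05,  0.09]))
```

View pics/s_wrist.png

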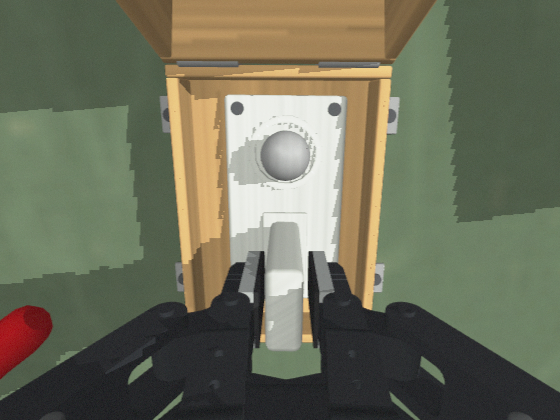

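Emit:
arm_command:
  steps:
    - [[0, 0, -0.001], [0, 0, 0], 0.2]
    - [[0, 0, -0.001], [0, 0, 0], 0.18]
    - [[0, 0, -0.001], [0, 0, 0], 0.16]
    - [[0, 0, -0.001], [0, 0, 0], 0.1]
    - [[0, 0, -0.001], [0, 0, 0], 0]
  force: 40

```text
t: 14.2
tool_pos: [0.5594, 0.1929, 0.0428]
tool_rot: [-1.166, 1.274, -1.277]
contact_force: [0.4, 0.6, -0.6]
opening: 0.0134
```

Emit:
arm_command:
  steps:
    - [[0, 0, 0], [0, 0, 0], 0]
    - [[0, 0, 0], [0, 0, 0], 0]
    - [[0, 0, 0], [0, 0, 0], 0]
  force: 80

```text
t: 14.5
tool_pos: [0.5595, 0.1929, 0.0428]
tool_rot: [-1.166, 1.273, -1.277]
contact_force: [1.1, -0.0, 0.3]
opening: 0.0127
```

```bash
python3 t.py .5588 .1927 .041 264.9
python3 - <<'E'
from station import ctrl
from h import *
w=ctrl.get_image("wrist")
cv2.imwrite("pics/u_wrist.png",w["img"][:,:,::-1])
E
```

```text
t 14.5 pos [0.5595 0.1929 0.0428] q [ 0.21  0.16  1.83 -0.    1.15  0.3 ] F [ 1.15 -0.01  0.3 ] open 0.0127
[[-0.09, 0.001, 0.996], [-0.996, -0.002, -0.09], [0.002, -1.0, 0.001]] heading -95.16
(array([ 0.0003,  0.0018, -0.0006]), array([-0.08, -0.06,  0.09]))
```

View pics/u_wrist.png

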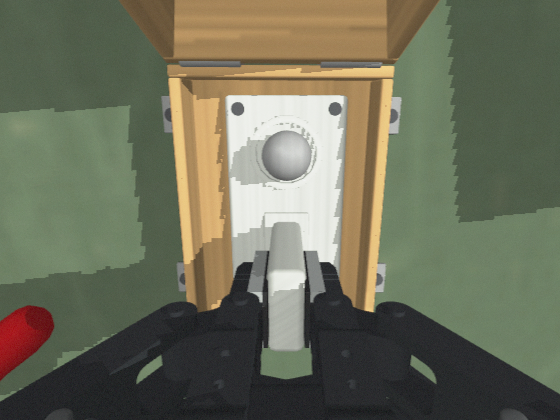

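Emit:
arm_command:
  steps:
    - [[0, -0.002, 0], [0, 0, 0], 0]
    - [[0, -0.006, 0], [0, 0, 0], 0]
    - [[0, -0.011, 0], [0, 0, 0], 0]
    - [[0, -0.016, 0], [0, 0, 0], 0]
    - [[0, -0.02, 0], [0, 0, 0], 0]

```text
t: 15.05
tool_pos: [0.5596, 0.193, 0.0635]
tool_rot: [-1.165, 1.273, -1.277]
contact_force: [0.1, -0.0, -1.3]
opening: 0.0128
```

```bash
cat > l.py <<'E'
import sys
from station import ctrl
from h import *
w=ctrl.get_image("wrist");cv2.imwrite(f"pics/{sys.argv[1]}_wrist.png",w["img"][:,:,::-1])
q=ctrl.get_image("side")
crop(q,*map(int,sys.argv[2:6]),4,f"pics/{sys.argv[1]}_side.png")
E
python3 l.py v 140 150 320 290;python3 t.py
```

```text
t 15.15 pos [0.5601 0.1931 0.0639] q [ 0.21  0.14  1.82 -0.    1.18  0.3 ] F [-0.15  0.87 -1.57] open 0.0126
[[-0.09, 0.003, 0.996], [-0.996, -0.001, -0.09], [0.001, -1.0, 0.003]] heading -95.16
```

View pics/v_wrist.png

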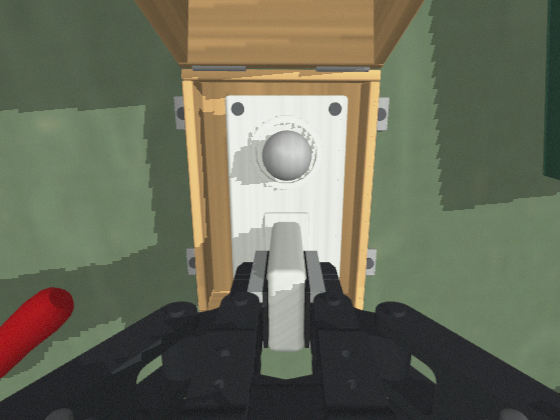

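View pics/v_side.png

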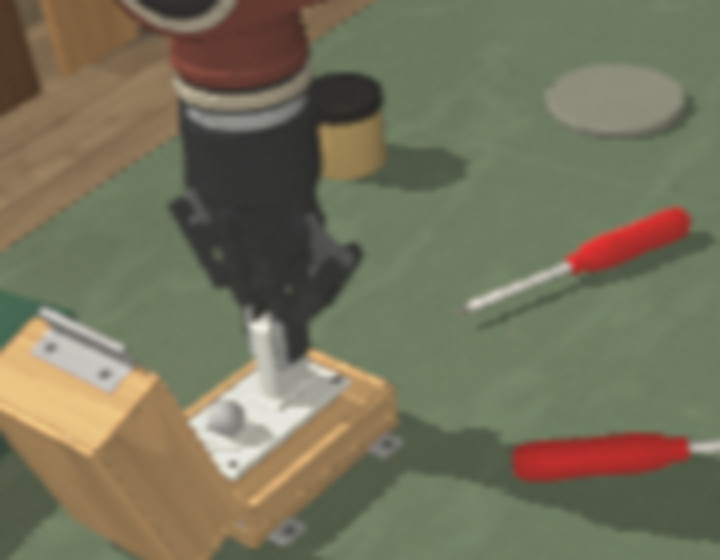

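Emit:
arm_command:
  steps:
    - [[0, -0.003, 0], [0, 0, 0], 0]
    - [[0, -0.009, 0], [0, 0, 0], 0]
    - [[0, -0.017, 0], [0, 0, 0], 0]
    - [[0, -0.025, 0], [0, 0, 0], 0]
    - [[0, -0.034, 0], [0, 0, 0], 0]

```text
t: 15.65
tool_pos: [0.5601, 0.1932, 0.0988]
tool_rot: [-1.164, 1.272, -1.278]
contact_force: [-0.2, 0.3, -2.4]
opening: 0.013
```

Emit:
arm_command:
  steps:
    - [[0, -0.009, 0], [0, 0, 0], 0]
    - [[0, -0.018, 0], [0, 0, 0], 0]
    - [[0, -0.026, 0], [0, 0, 0], 0]
    - [[0, -0.031, 0], [0, 0, 0], 0]
    - [[0, -0.033, 0], [0, 0, 0], 0]

```text
t: 16.15
tool_pos: [0.5604, 0.1933, 0.1328]
tool_rot: [-1.163, 1.271, -1.278]
contact_force: [-0.5, -0.3, -1.5]
opening: 0.013
```

```bash
python3 l.py w 140 130 320 270;python3 t.py 0.567 -.336 .131 264.9
python3 - <<'E'
from station import ctrl
from h import *
t=ctrl.get_image("top");q=ctrl.get_image("side")
crop(t,330,160,400,215,10,"pics/w_pad.png"); crop(q,265,150,325,195,12,"pics/w_pads.png")
E
```

```text
t 16.25 pos [0.5601 0.1932 0.1321] q [ 0.21  0.05  1.78 -0.    1.3   0.3 ] F [-0.28  0.53 -1.63] open 0.0129
[[-0.09, 0.004, 0.996], [-0.996, -0.001, -0.09], [0.001, -1.0, 0.004]] heading -95.16
(array([0.5265, 0.0017, 0.0544]), array([-0.22, -0.06,  0.05]))
```

View pics/w_wrist.png

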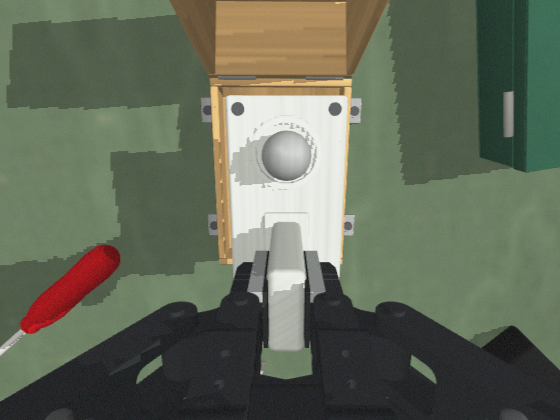

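View pics/w_side.png

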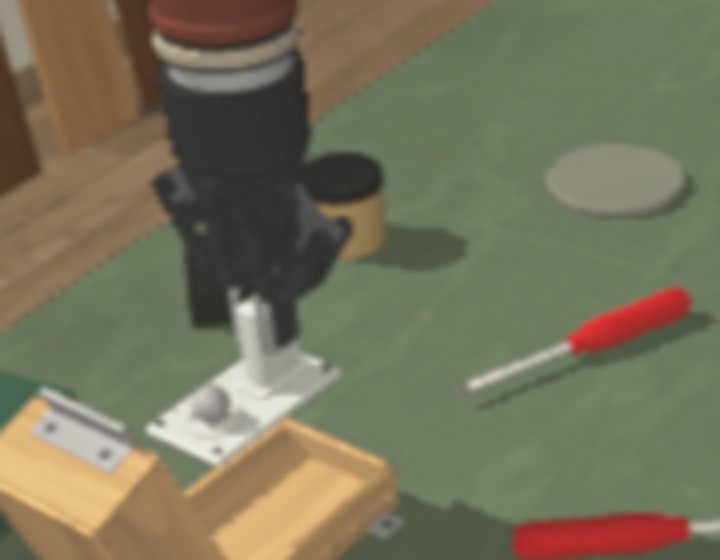

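View pics/w_pad.png

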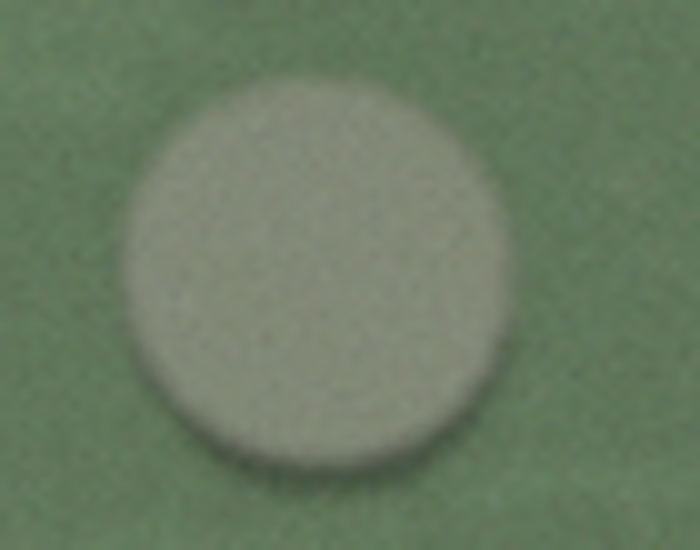

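View pics/w_pads.png

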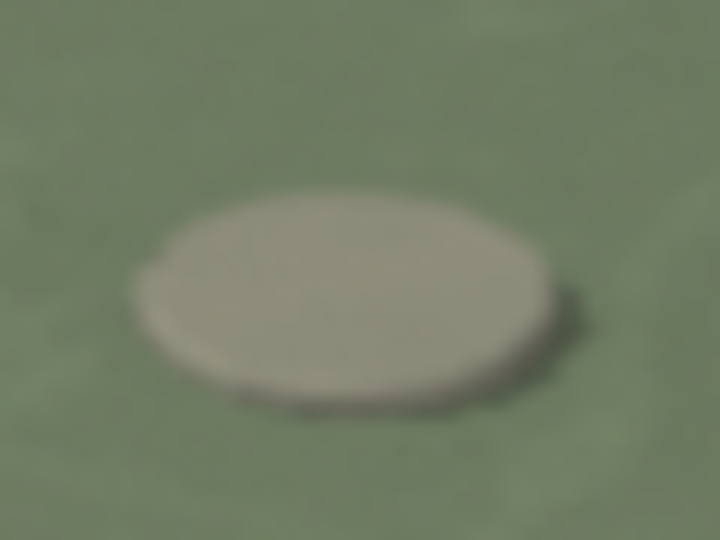

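Emit:
arm_command:
  steps:
    - [[0.002, 0, 0], [0, 0, 0], 0]
    - [[0.006, 0, 0.0005], [0, 0, 0], 0]
    - [[0.012, 0, 0.001], [0, 0, 0], 0]
    - [[0.02, 0, 0.002], [0, 0, 0], 0]
    - [[0.03, 0, 0.003], [0, 0, 0], 0]

```text
t: 16.85
tool_pos: [0.56, 0.1622, 0.1314]
tool_rot: [-1.165, 1.273, -1.277]
contact_force: [0.9, 0.4, -1.3]
opening: 0.013
```

Emit:
arm_command:
  steps:
    - [[0.012, 0, 0.001], [0, 0, 0], 0]
    - [[0.025, 0, 0.0025], [0, 0, 0], 0]
    - [[0.039, 0, 0.004], [0, 0, 0], 0]
    - [[0.054, 0, 0.0055], [0, 0, 0], 0]
    - [[0.069, 0, 0.007], [0, 0, 0], 0]

```text
t: 17.35
tool_pos: [0.5608, 0.0914, 0.1315]
tool_rot: [-1.164, 1.273, -1.278]
contact_force: [-0.1, 1.1, -1.5]
opening: 0.0132
```

```bash
python3 t.py 0.567 -.336 .131 264.9
python3 - <<'E'
from station import ctrl
from h import *
w=ctrl.get_image("wrist");cv2.imwrite(f"pics/x_wrist.png",w["img"][:,:,::-1])
t=ctrl.get_image("top");q=ctrl.get_image("side")
print(px2w(t,362,186.8,.01),px2w(q,293.75,174.75,.01))
E
```

```text
t 17.35 pos [0.5608 0.0914 0.1315] q [ 0.03 -0.    1.84 -0.    1.3   0.12] F [-0.08  1.13 -1.47] open 0.0132
[[-0.09, 0.003, 0.996], [-0.996, -0.002, -0.09], [0.001, -1.0, 0.003]] heading -95.16
(array([0.4251, 0.0012, 0.0447]), array([-0.16, -0.06,  0.08]))
[ 0.57239084 -0.28932001  0.01      ] [ 0.56803329 -0.28080349  0.01      ]
```

View pics/x_wrist.png

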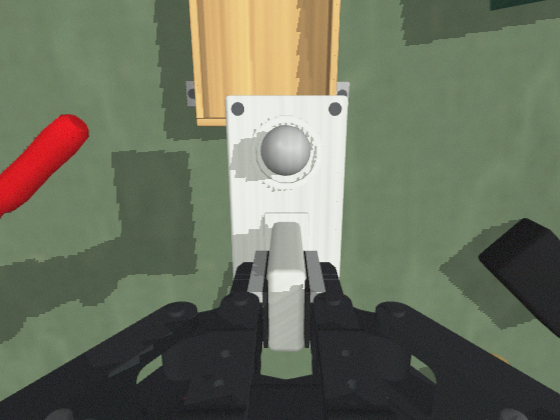

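Emit:
arm_command:
  steps:
    - [[0.002, 0, 0], [0, 0, 0], 0]
    - [[0.006, 0, 0.0005], [0, 0, 0], 0]
    - [[0.012, 0, 0.001], [0, 0, 0], 0]
    - [[0.02, 0, 0.002], [0, 0, 0], 0]
    - [[0.03, 0, 0.003], [0, 0, 0], 0]

```text
t: 18.0
tool_pos: [0.561, 0.0611, 0.1315]
tool_rot: [-1.164, 1.273, -1.278]
contact_force: [1.2, 0.2, -1.8]
opening: 0.0127
```

Emit:
arm_command:
  steps:
    - [[0.012, 0, 0.001], [0, 0, 0], 0]
    - [[0.025, 0, 0.0025], [0, 0, 0], 0]
    - [[0.038, 0, 0.004], [0, 0, 0], 0]
    - [[0.052, 0, 0.0055], [0, 0, 0], 0]
    - [[0.066, 0, 0.007], [0, 0, 0], 0]

```text
t: 18.5
tool_pos: [0.562, -0.0067, 0.1316]
tool_rot: [-1.164, 1.274, -1.279]
contact_force: [0.2, 0.8, -3.5]
opening: 0.0128
```

Emit:
arm_command:
  steps:
    - [[0.014, 0, 0.0015], [0, 0, 0], 0]
    - [[0.028, 0, 0.003], [0, 0, 0], 0]
    - [[0.042, 0, 0.0045], [0, 0, 0], 0]
    - [[0.056, 0, 0.006], [0, 0, 0], 0]
    - [[0.07, 0, 0.007], [0, 0, 0], 0]

```text
t: 19.0
tool_pos: [0.5626, -0.0782, 0.1317]
tool_rot: [-1.164, 1.274, -1.279]
contact_force: [0.3, 0.0, -1.4]
opening: 0.0127
```

Emit:
arm_command:
  steps:
    - [[0.014, 0, 0.0015], [0, 0, 0], 0]
    - [[0.028, 0, 0.003], [0, 0, 0], 0]
    - [[0.042, 0, 0.0045], [0, 0, 0], 0]
    - [[0.056, 0, 0.006], [0, 0, 0], 0]
    - [[0.07, 0, 0.007], [0, 0, 0], 0]

```text
t: 19.5
tool_pos: [0.5632, -0.1497, 0.1318]
tool_rot: [-1.164, 1.274, -1.278]
contact_force: [-0.6, 0.1, -1.9]
opening: 0.0127
```

Emit:
arm_command:
  steps:
    - [[0.014, 0, 0.0015], [0, 0, 0], 0]
    - [[0.028, 0, 0.003], [0, 0, 0], 0]
    - [[0.042, 0, 0.0045], [0, 0, 0], 0]
    - [[0.056, 0, 0.006], [0, 0, 0], 0]
    - [[0.07, 0, 0.007], [0, 0, 0], 0]

```text
t: 20.0
tool_pos: [0.5638, -0.2213, 0.132]
tool_rot: [-1.163, 1.273, -1.279]
contact_force: [0.2, 0.2, -3.1]
opening: 0.013
```

```bash
python3 t.py 0.5655 -.335 .131 264.9
```

```text
t 20.0 pos [ 0.5638 -0.2213  0.132 ] q [-0.5   0.09  1.75  0.    1.3  -0.41] F [ 0.17  0.23 -3.06] open 0.013
[[-0.091, 0.003, 0.996], [-0.996, -0.001, -0.091], [0.001, -1.0, 0.003]] heading -95.24
(array([0.1131, 0.0011, 0.012 ]), array([-0.16, -0.14,  0.07]))
```

Emit:
arm_command:
  steps:
    - [[0.014, 0, 0.0015], [0, 0, 0], 0]
    - [[0.028, 0, 0.003], [0, 0, 0], 0]
    - [[0.042, 0, 0.0045], [0, 0, 0], 0]
    - [[0.055, 0, 0.006], [0, 0, 0], 0]
    - [[0.067, 0, 0.007], [0, 0, 0], 0]

```text
t: 20.5
tool_pos: [0.5647, -0.2898, 0.132]
tool_rot: [-1.163, 1.274, -1.279]
contact_force: [-0.7, -0.2, -2.5]
opening: 0.0131
```

Emit:
arm_command:
  steps:
    - [[0.011, 0, 0.0015], [0, 0, 0], 0]
    - [[0.021, 0, 0.0025], [0, 0, 0], 0]
    - [[0.029, 0, 0.003], [0, 0, 0], 0]
    - [[0.036, 0, 0.004], [0, 0, 0], 0]
    - [[0.041, 0, 0.0045], [0, 0, 0], 0]

```text
t: 21.0
tool_pos: [0.5655, -0.3315, 0.1321]
tool_rot: [-1.163, 1.274, -1.279]
contact_force: [1.2, 0.3, -2.3]
opening: 0.0131
```

Emit:
arm_command:
  steps:
    - [[0.003, 0, 0], [0, 0, 0], 0]
    - [[0.004, 0, 0], [0, 0, 0], 0]
    - [[0.004, 0, 0], [0, 0, 0], 0]
    - [[0.004, 0, 0], [0, 0, 0], 0]
    - [[0.004, 0, 0], [0, 0, 0], 0]

```text
t: 21.5
tool_pos: [0.5651, -0.3352, 0.132]
tool_rot: [-1.163, 1.273, -1.278]
contact_force: [-0.3, -0.3, -1.7]
opening: 0.0128
```

```bash
python3 t.py 0.5655 -.335 .131 264.9; python3 l.py y 200 80 380 220
python3 - <<'E'
from station import ctrl
from h import *
t=ctrl.get_image("top"); crop(t,150,130,410,260,3,"pics/y_top.png")
E
```

```text
t 21.5 pos [ 0.5651 -0.3352  0.132 ] q [-0.65  0.2   1.62  0.    1.32 -0.56] F [-0.34 -0.34 -1.72] open 0.0128
[[-0.091, 0.003, 0.996], [-0.996, -0.001, -0.091], [0.001, -1.0, 0.003]] heading -95.23
(array([-0.0002,  0.001 ,  0.0003]), array([-0.16, -0.13,  0.06]))
```

View pics/y_wrist.png

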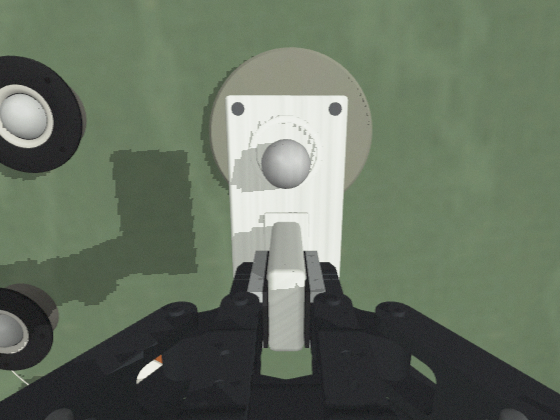

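View pics/y_side.png

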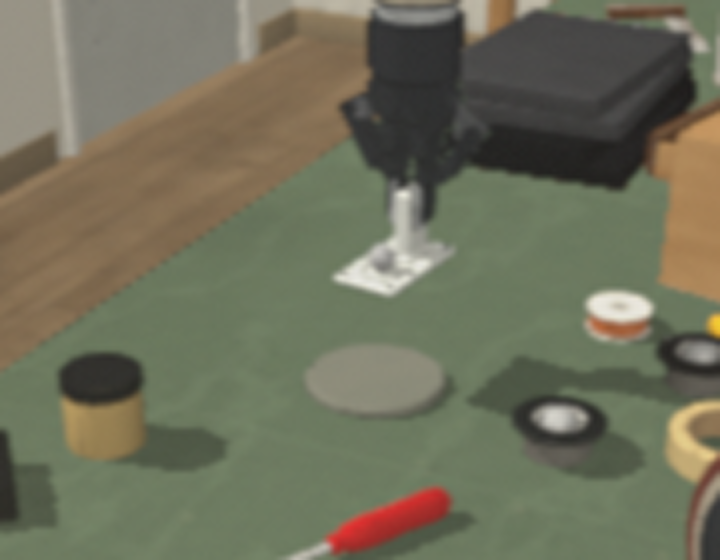

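View pics/y_top.png

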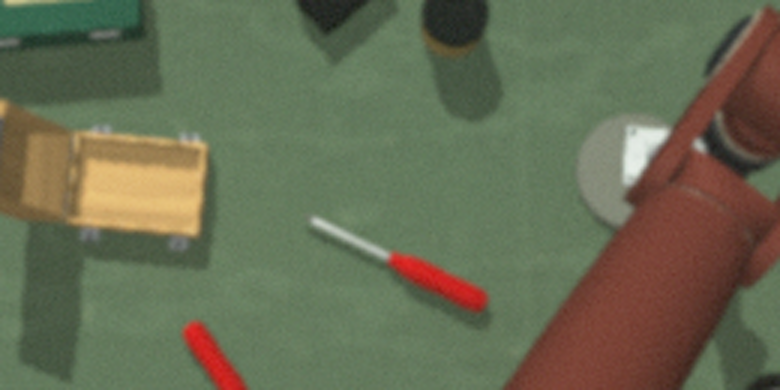

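Emit:
arm_command:
  steps:
    - [[0, 0, 0], [0, 0, 0], 0]
    - [[0, 0, 0], [0, 0, 0], 0]
    - [[0, 0, 0], [0, 0, 0], 0]
    - [[0, 0, 0], [0, 0, 0], 0]
    - [[0, 0, 0], [0, 0, 0], 0]

```text
t: 22.15
tool_pos: [0.5652, -0.3353, 0.1321]
tool_rot: [-1.163, 1.273, -1.278]
contact_force: [0.0, -0.6, -1.9]
opening: 0.0127
```

Run:
```python
from station import ctrl
from h import *
w=ctrl.get_image("wrist"); crop(w,200,30,390,220,3,"pics/z_wrist.png")
# cup centre prediction: TCP + .05 * -toolx
print("pad from wrist",px2w(w,291.5,125,.01), "cup px", w2px(w,(.5651+.0046,-.3352+.0498,.106)),"ball@cup px",w2px(w,(.5651+.0046,-.3352+.0498,.117)))
```

```text
pad from wrist [ 0.57407405 -0.28195557  0.01      ] cup px [286.37041712 147.77748807] ball@cup px [286.45358657 151.07120623]
```

View pics/z_wrist.png

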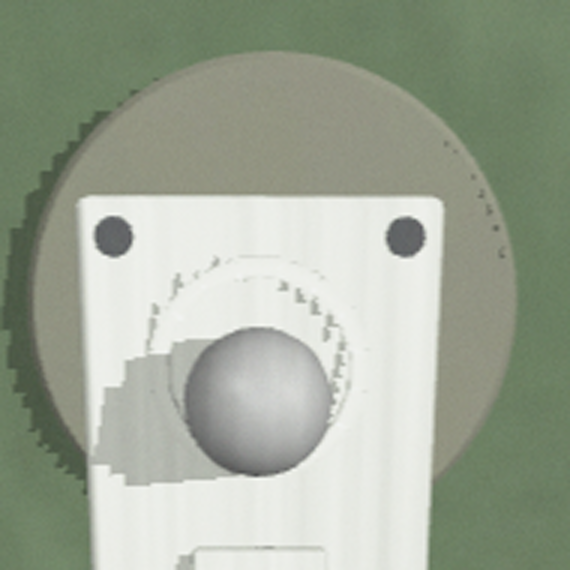

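Emit:
arm_command:
  steps:
    - [[0, 0, 0], [0, 0, 0], 0]
    - [[0, 0, 0], [0, 0, 0], 0]
    - [[0, 0, 0], [0, 0, 0], 0]
    - [[0, 0, 0], [0, 0, 0], 0]
    - [[0, 0, 0], [0, 0, 0], 0]

```text
t: 22.7
tool_pos: [0.5651, -0.3353, 0.1321]
tool_rot: [-1.163, 1.274, -1.278]
contact_force: [-0.3, 0.6, -1.7]
opening: 0.0128
```

```bash
python3 t.py; python3 l.py zz 140 100 380 290
python3 - <<'E'
import cv2
im=cv2.imread("pics/zz_wrist.png")[30:220,200:390]; cv2.imwrite("pics/zz_c.png",cv2.resize(im,None,fx=3,fy=3,interpolation=2))
s=cv2.imread("pics/zz_side.png"); cv2.imwrite("pics/zz_side.png",cv2.resize(s,(758,600)))
E
```

```text
t 22.7 pos [ 0.5651 -0.3353  0.1321] q [-0.65  0.2   1.62  0.    1.32 -0.56] F [-0.31  0.57 -1.68] open 0.0128
[[-0.091, 0.003, 0.996], [-0.996, -0.001, -0.091], [0.001, -1.0, 0.003]] heading -95.24
```

View pics/zz_c.png

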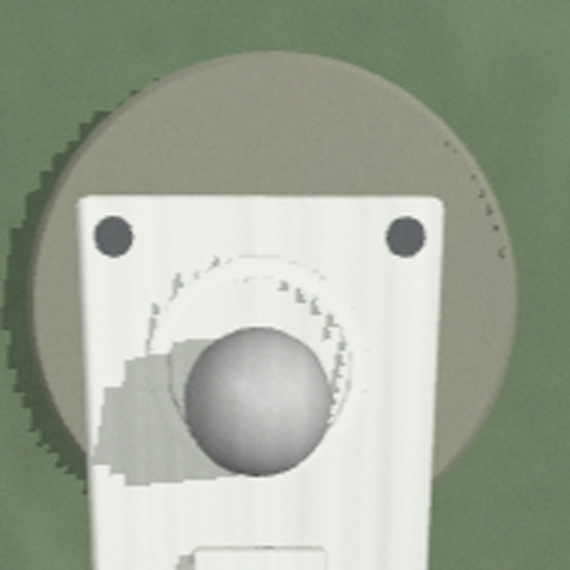

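View pics/zz_side.png

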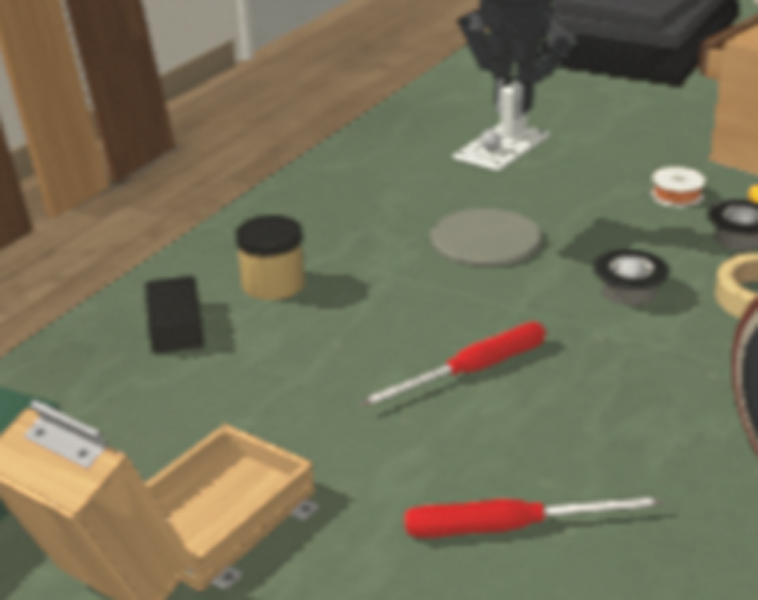

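Run:
```python
from station import ctrl
from h import *
w=ctrl.get_image("wrist")
e=px2w(w,287,95.7,.107); b=px2w(w,285.7,163.7,.118); it=px2w(w,286,30+278/3,.109); ex=np.array([.0897,.996])
print(e,b,it); print("edge->ball",(e-b)[:2]@ex,"innerTop->ball",(it-b)[:2]@ex)
```

```text
[ 0.57211476 -0.26208733  0.107     ] [ 0.56886836 -0.29079051  0.118     ] [ 0.57059223 -0.27370223  0.109     ]
edge->ball 0.028879571203672072 innerTop->ball 0.01717456306719492
```

```bash
python3 -c "
from station import ctrl
print(ctrl.finish_job())"
```

```text
the job is handed in; nothing more can be done
None
```

I completed the whole sequence and handed the job in at about 23 s of the 64 s allowed; the hand-in call gives no verdict.

**What I did:** I took the screwdriver farthest from the base and put its blade under the lip. I swung the cover up along its arc until it fell fully open, then laid the screwdriver back near where it had been. I gripped the tray by its rib, lifted it straight out, carried it level, and stopped over the pad still holding it.

**Last checks:**

| Check | Measured | Allowed |
|---|---|---|
| Ball to pad middle | about 6 mm | 35 mm |
| Tray underside height | about 0.10 m | 0.06–0.15 m |
| Tool tilt (tray looks rigid in the grip) | about 0.2° | about 7° |
| Ball to cup centre | about 3 mm, towards the rib | 8 mm |

- **Ball:** it moved a few millimetres in the cup during the carry, then did not move over the last two looks.
- **Scene:** the side picture shows the cover fully open and the screwdriver flat on the bench, away from the cover. The wax tin, adapter and tweeter look undisturbed by eye; I did not measure them again.

**Problems and disagreements:**
- **First grip:** my first grip on the screwdriver sat too high on the handle, so I reopened and gripped lower before lifting.
- **Blade length:** the blade tip measured about 9 mm farther from the handle's front than the listed sizes suggest. I used the measured length.
- **Pad position:** the top, side and wrist cameras disagreed by up to about 8 mm on the pad's middle. I aimed at about the average of the top and side views; the wrist view came afterwards as a check.

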